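# Count three colonies with the touch pen

## Robot

A 7-joint arm with a two-finger parallel gripper is mounted at the origin on the work surface. World frame = base frame: x ahead of the robot, y to its left, z up, the work surface at z = 0. Lengths are in m, angles in rad, forces in N, time in s.
With the tool pointing down it reaches from about 0.425 to 0.875 m from the base axis. Payload 4.7 kg.
Tool frame: the origin (TCP) lies on the centre line of the jaws, within the pads' length; the fingertips stand 19 mm ahead of it and the grasp point (between the pads) is the TCP; x points along the fingers, z is the direction in which the jaws open and shut, and the axes are right-handed (so a half turn about x gives the same grasp; the last joint's range is limited). The gripper opens to 87 mm and grips with 3 to 60 N. Pads are 19 mm wide; open, the fingers measure 117 mm over their backs; the gripper's body (75 mm by 190 mm) begins 51 mm behind the grasp point.
Start: joints at [1.247, 0.321, -0.07, 1.45, 0.023, 1.371, -0.057], TCP at [0.215, -0.613, 0.242] pointing down, gripper open.
Joint ranges: [-2.86, 2.86], [-0.3, 2.09], [-1.38, 1.24], [0.06, 2.45], [-1.56, 4.7], [0.09, 2.05], [-2.69, 2.69]. Speed limits (rad/s): [2.57, 2.57, 3.14, 3.14, 3.14, 3.14, 3.14].

## Interface

Orientations are given as a rotation vector (axis times angle).
In Python, from bench import get_state, get_image, camera_info, close_job gives the robot as it stands.
- The arm moves only by the tool jog_arm, never from a script. Its argument "targets" is a list of rows, each a list of 7 numbers: the turn, a rotation vector about the tool's x, y, z in degrees, then the shift along the tool's x, y, z in cm, then the finger opening in cm, from 0 to 8.7. In form: [[wx, wy, wz, tx, ty, tz, jaw], ...]. A call has 1 to 10 rows; each row shifts and turns the commanded pose from where the row before left it, along the tool's axes as they then stand; what a row does not reach is not made up. A row lasts 1/8 s, in which the tool goes at most 62.5 mm and 10.7 degrees, less where a joint would pass 70% of its speed; a pose out of reach is approached as far as the arm can. A call is refused whole if a number of a shift passes 6.25 or a number of a turn 10.7, either way. A call with a gripper value outside its range is refused whole. The fingers move at their own pace and stop on an object; "squeeze" is the grip in N (left out, the last holds). Time passes only in rows, so rows that do not move let the fingers close. It gives the time, the measured TCP pose, the force and the opening at its end, in the units of the state.
- get_state(): the state, without advancing time (a new reading comes with each control period).
- get_image(name): name is "scene" or "top"; returns (picture, depth): 480x640x3 uint8, red, green, blue; 480x640 float32, m along the optical axis (not along the pixel's ray), 0 where there is no reading.
- camera_info(name): a dict with "intrinsics" (3x3 intrinsics, pixels), "world_from_camera" (4x4, takes a point from camera to world coordinates). Camera axes: x right, y up, looking along -z (the intrinsics and any distortion apply to the point x, -y, -z); pixel columns grow to the right and rows downward; lengths in m; the calibration is good to about 2 mm. A picture is of the moment at which its call begins. camera_info takes no time and is no camera call.
- close_job(): hands the job in, once; it reports no verdict.
The state is a dict: "time": time; "joint_positions": joint angles; "qd": joint speeds; "joint_torque": joint torques, N m; "position": TCP position; "tool_rot": TCP orientation; "ft_force": force on the tool from outside, world axes, zero at the start; "torque": the same for the moment, N m; "grip_width": opening from 0.0 (shut) to 1.0 (fully open).
Only numpy, scipy, OpenCV 4.12 (cv2) and the standard library are available. Lean on these libraries where they do the work, as an engineer would, in place of code of your own. Each camera call takes 0.05 s, during which the arm holds its last target.

## Task

Take the counting pen from its stand and use its tip to count the three colonies on the culture dish of the sloping colony counter, touching the largest first, then the middle-sized, then the smallest. Hold the pen square to the dish and press gently, just until the sprung pad under the dish has given about 4 mm (the thin dish cracks if it is pressed in 8 mm or knocked), and press on nothing but the colonies. Then hang the pen upright by its flange in the fork of its stand, leaving the other things on the bench where they are.

Things in the scene. Friction and masses are not known exactly. Their poses are not given: they have to be found in the camera images.
- counter: Colony counter, fixed: white wedge-shaped housing 200 mm wide, 200 mm deep, 35 mm high at its front edge, 135 mm at its back. Its top slopes 30 degrees, down towards -x of its own frame, and carries the round pad with the culture dish; the display and keys along its upper edge are flush. Origin: on the bench, 88 mm behind its front edge, mid-width; x points to the high back, z up
- pad (a joint): Sprung sensing pad in the counter's sloping face (black disc 112 mm across, the dish clamped on it). Value: how far it is pressed in, in m, square to the slope; 0 when left alone, stop at 0.012. It starts to move at about 2.6 N and gives 1 mm for every further 0.8 N (about 4.2 N at 2 mm, 9 N at 8 mm), and springs back
- colony_large (a point): Centre of the largest colony: round cream spot 18 mm across, flat on the upturned dish (88 mm across, flat brown face 30 mm above the slope and parallel to it). The dish starts turned to any angle and only turns if pushed hard sideways. z points squarely out of the face (30 degrees from vertical, towards the counter's low front); x, y lie in the face. Moves with the pad
- colony_medium (a point): Centre of the middle-sized colony, a round cream spot 12 mm across on the same face; axes as for the large one. The three spots lie 27 to 28 mm from the dish's centre, 45 to 49 mm apart
- colony_small (a point): Centre of the smallest colony, a round cream spot 8 mm across on the same dish face; axes as for the large one
- pen: Counting pen, loose, 166 mm long, 35 to 70 g, white, steel tip; hangs upright in the stand. Origin: point of the tip; z runs up the pen. From the tip: steel cone to 36 mm, tip 4 mm across; square barrel 16 x 16 mm to 100 mm; round flange 40 mm across, 100 to 106 mm; square grip 18 x 18 mm, 106 to 166 mm, flat sides facing its x and y, clear all round and from above
- pen_tip (a point): The point of the pen's tip (same as the pen's origin)
- pen_flange (a point): Centre of the underside of the pen's flange, 100 mm up the pen from the tip
- stand: Pen stand, fixed: base plate 110 x 90 x 12 mm, a post at its back (+x) and on it a level two-pronged fork, its top 130 mm above the bench; nothing of it is higher. The prongs run along x, open end towards -x; the gap between them is 24 mm wide. Origin: on the bench under the point 'fork'; z up
- fork (a point): Point mid-gap, level with the top of the prongs (130 mm above the bench), where the centre of the underside of the pen's flange sits when it hangs. The open ends of the prongs are 32 mm from it towards -x, the closed end of the gap 28 mm towards +x. Axes as the stand
- vial: Bystander: small glass jar with orange cap, 26 mm across, 50 mm high, standing behind the pen stand. Origin at the centre of its underside
- dish_stack: Bystander: stack of three culture dishes, 88 mm across, 44 mm high, in front of the pen stand. Origin at the centre of its underside
- spatula: Bystander: steel spatula 160 mm long lying on the right. Origin near its middle, on its underside
- reagent_bottle: Bystander: brown bottle, 76 mm across, 170 mm high, at the far side. Origin at the centre of its underside
- sample_jar: Bystander: clear jar, 84 mm across, 110 mm high, at the far side. Origin at the centre of its underside
- canister: Bystander: steel canister, 94 mm across, 115 mm high, on the left. Origin at the centre of its underside
- foam_box: Bystander: white foam box 150 x 120 x 90 mm on the robot's left. Origin at the centre of its underside
- spray_bottle: Bystander: white spray bottle, 72 mm across, 200 mm high, on the right. Origin at the centre of its underside

How it is judged:
On the way, in this order (a step that is already met when the one before it is completed fails the run):
1. the large colony is touched: the pen tip on it, the pen within 10 degrees of square to the dish, and the pad pressed in at least 2 mm, for 0.2 s (value of joint pad above 0.002 m and distance between pen_tip and colony_large below 0.0105 m and angle between the z axis of pen and the z axis of colony_large, either way round below 0.175 rad and contact force between pen and counter above 1 N), for 0.2 s.
2. the medium colony is touched: the pen tip on it, the pen within 10 degrees of square to the dish, and the pad pressed in at least 2 mm, for 0.2 s (value of joint pad above 0.002 m and distance between pen_tip and colony_medium below 0.0075 m and angle between the z axis of pen and the z axis of colony_medium, either way round below 0.175 rad and contact force between pen and counter above 1 N), for 0.2 s.
3. the small colony is touched: the pen tip on it, the pen within 10 degrees of square to the dish, and the pad pressed in at least 2 mm, for 0.2 s (value of joint pad above 0.002 m and distance between pen_tip and colony_small below 0.0055 m and angle between the z axis of pen and the z axis of colony_small, either way round below 0.175 rad and contact force between pen and counter above 1 N), for 0.2 s.
At the end, for the whole second after the job is handed in: The pen hangs in the fork, upright within 6 degrees and at rest, the underside of its flange on the prongs within 5 mm in height and within 22 mm of the point 'fork' sideways; the pad has sprung back to less than 1 mm (horizontal distance between pen_flange and fork below 0.022 m and z of pen_flange in the frame of fork between -0.004 and 0.005 m and angle between pen's own z axis and vertical below 0.1 rad and linear speed of pen below 0.03 m/s and contact force between pen and stand above 0.1 N and value of joint pad below 0.001 m); the robot touches nothing.
It fails at once if the pad pressed in 8 mm or more (value of joint pad above 0.008 m).
It fails at once if more than 15 N between the pen and the counter or its dish (contact force between pen and counter above 15 N).
It fails at once if the gripper or arm pushes on the counter or its dish with more than 2 N (contact force between any of the fingers, the arm and counter above 2 N).
It fails at once if a false count: the pad pressed in over 2 mm with the pen tip more than 15 mm from every colony (value of joint pad above 0.002 m and distance between pen_tip and colony_large above 0.015 m and distance between pen_tip and colony_medium above 0.015 m and distance between pen_tip and colony_small above 0.015 m).
It fails at once if a bystander moved by more than 20 mm (distance of any of vial, dish_stack, spatula, reagent_bottle, sample_jar, canister, foam_box, spray_bottle from where it was at the start of the episode above 0.02 m).
It also fails if it takes over 61 s, if anything falls off the work surface, if the arm or the gripper's body presses on something with over 40 N, if the wrist force passes 120 N, or if a joint passes its speed limit or range.

## Working session

There is one attempt and no reset: what is moved stays moved. The work goes in short steps, Python scripts to look and compute and a tool call to move; the robot and the scene stay as the last step left them, time stands still between calls to the robot, and variables do not carry over. Pictures are saved under pics/ and viewed, and the job is handed in when it is done.

Besides the shell and the picture viewer there is one more tool, called after "Call:" by a JSON object that holds its "method" and its "body", one argument or row to a line. jog_arm: Moves the arm, as the interface text tells. Its arguments: {"type":"object","properties":{"targets":{"type":"array"},"squeeze":{"type":"number"}},"required":["targets"]}

```bash
ls; mkdir -p pics
python3 - <<'E'
from bench import *
import cv2,numpy as np
s=get_state();print(s)
for n in("scene","top"):
    im,d=get_image(n);cv2.imwrite(f"pics/{n}0.png",im[:,:,::-1]);np.savez(f"pics/{n}0.npz",im=im,d=d)
    c=camera_info(n);print(n,c)
E
```

```text
pics
{'time': 0.0, 'joint_positions': array([ 1.24710064,  0.32182742, -0.07011316,  1.45172331,  0.02261134,
        1.3708159 , -0.05688037]), 'qd': array([ 0.00090005, -0.00140348, -0.00061602,  0.0001093 , -0.00121257,
       -0.00050178, -0.0020647 ]), 'joint_torque': array([-1.91778163e-04, -4.91289461e+01, -4.03922852e-01, -3.12528849e+01,
       -6.40218286e-02,  4.39026486e-02,  1.86454999e-04]), 'position': array([ 0.21520042, -0.61276236,  0.24043461]), 'tool_rot': array([ 0.95791492,  1.35203193, -0.95615719]), 'ft_force': array([-0.13244587,  0.56958517, -0.35764747]), 'torque': array([ 0.02781853, -0.0039282 , -0.03948157]), 'grip_width': 0.9988597015646246}
scene {'intrinsics': array([[502.85667735,   0.        , 316.56786278],
       [  0.        , 502.85667735, 237.5720254 ],
       [  0.        ,   0.        ,   1.        ]]), 'world_from_camera': array([[-0.19522639, -0.83144827,  0.52017346,  1.23913656],
       [ 0.98069423, -0.15943666,  0.11322003,  0.16909323],
       [-0.01120187,  0.53223465,  0.84652277,  1.09557358],
       [ 0.        ,  0.        ,  0.        ,  1.        ]])}
top {'intrinsics': array([[559.61969787,   0.        , 319.018139  ],
       [  0.        , 559.61969787, 243.95673039],
       [  0.        ,   0.        ,   1.        ]]), 'world_from_camera': array([[-7.30920057e-03,  9.84137880e-01, -1.77254644e-01,
         3.77423525e-01],
       [-9.99689668e-01, -1.14129197e-02, -2.21430268e-02,
         3.72809028e-04],
       [-2.38147845e-02,  1.77037788e-01,  9.83915889e-01,
         1.57821831e+00],
       [ 0.00000000e+00,  0.00000000e+00,  0.00000000e+00,
         1.00000000e+00]])}
```

View pics/scene0.png

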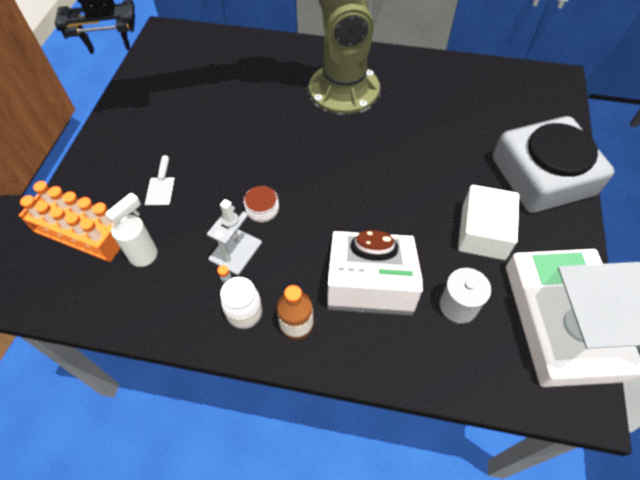

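View pics/top0.png

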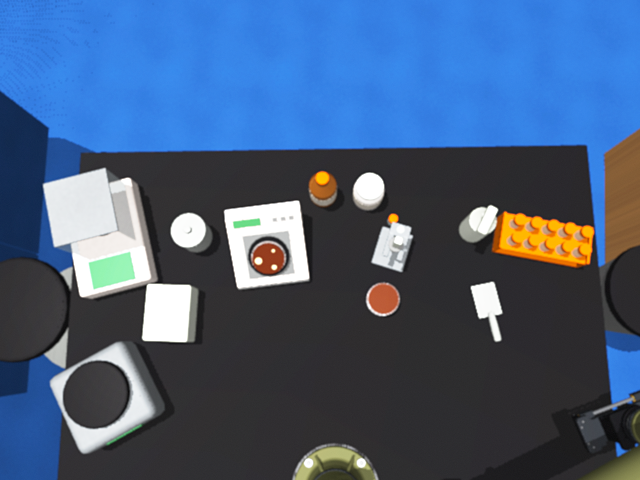

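```bash
cat > h.py <<'E'
import numpy as np,cv2
from bench import camera_info
def load(t): 
    z=np.load(f"pics/{t}.npz");return z['im'],z['d']
def pt(n,u,v,d):
    c=camera_info(n);K=c["intrinsics"];T=c["world_from_camera"]
    return (T@np.array([(u-K[0,2])/K[0,0]*d,-(v-K[1,2])/K[1,1]*d,-d,1]))[:3]
def ray(n,u,v):
    T=camera_info(n)["world_from_camera"]
    p=pt(n,u,v,1.);return T[:3,3],p-T[:3,3]
def atz(n,u,v,z):
    o,r=ray(n,u,v);return o+r*(z-o[2])/r[2]
def proj(n,P):
    c=camera_info(n);K=c["intrinsics"];T=np.linalg.inv(c["world_from_camera"])
    q=T[:3,:3]@np.asarray(P)+T[:3,3]
    return np.array([K[0,0]*q[0]/-q[2]+K[0,2],K[1,1]*-q[1]/-q[2]+K[1,2]])
def crop(t,x,y,w,h,s,out):
    im=load(t)[0][y:y+h,x:x+w,::-1]
    cv2.imwrite(f"pics/{out}.png",cv2.resize(im,None,fx=s,fy=s,interpolation=cv2.INTER_CUBIC))
E
python3 - <<'E'
from h import *
crop("top0",360,205,66,80,8,"ts")
crop("top0",220,195,96,98,6,"tc")
crop("scene0",200,190,70,90,7,"ss")
crop("scene0",320,220,105,90,7,"sc")
E
```

```text
(no output)
```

View pics/ts.png

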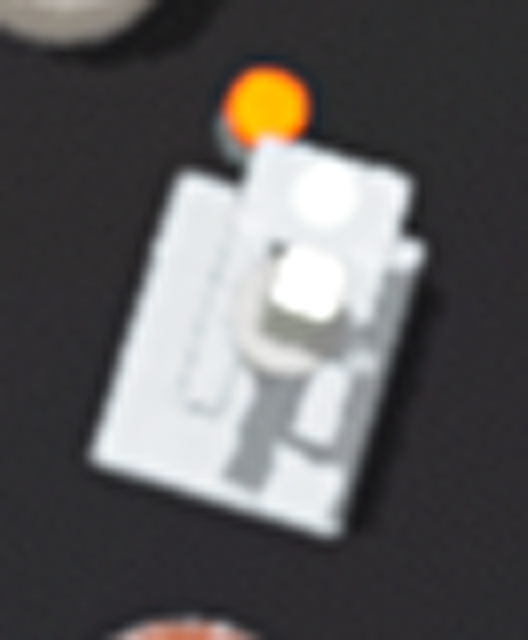

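View pics/tc.png

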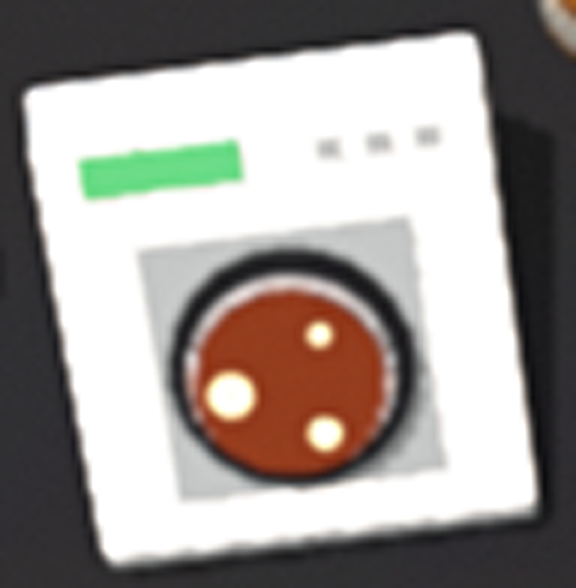

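View pics/ss.png

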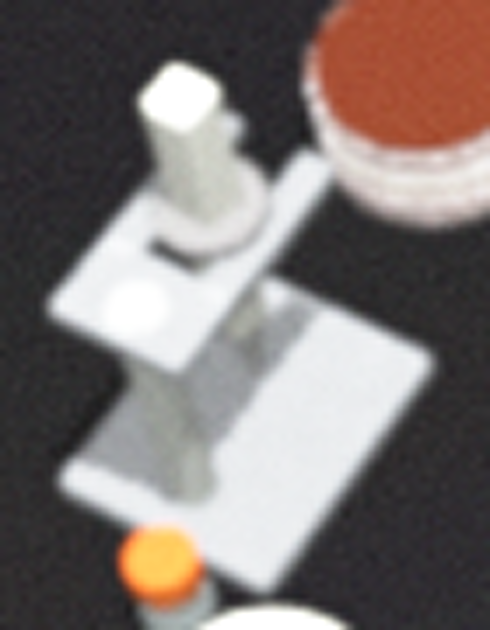

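View pics/sc.png

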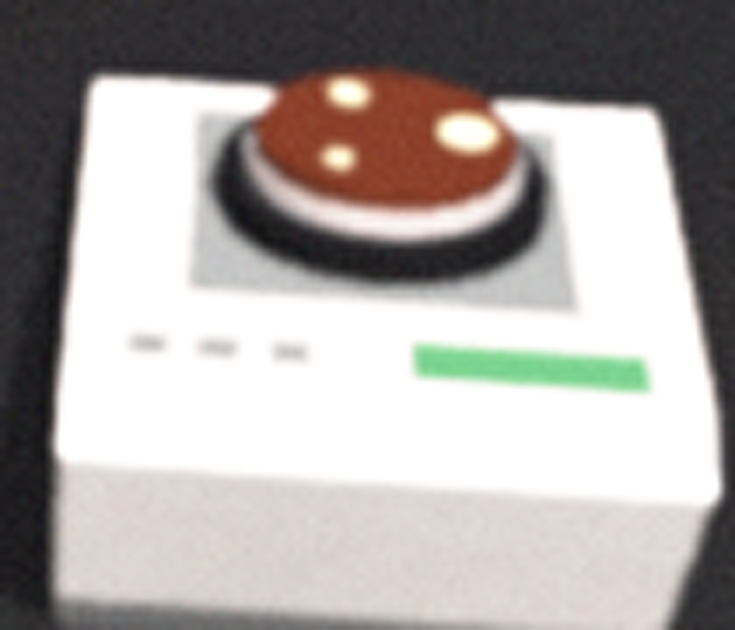

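```bash
cat > m.py <<'E'
from h import *
def T(U,V): return ((U+.5)/8-.5+360,(V+.5)/8-.5+205)
def C(U,V): return ((U+.5)/6-.5+220,(V+.5)/6-.5+195)
def SS(U,V): return ((U+.5)/7-.5+200,(V+.5)/7-.5+190)
def SC(U,V): return ((U+.5)/7-.5+320,(V+.5)/7-.5+220)
def tri(a,b):
    o1,r1=ray("top",*a);o2,r2=ray("scene",*b)
    A=np.stack([r1,-r2],1);t=np.linalg.lstsq(A,o2-o1,rcond=None)[0]
    p,q=o1+r1*t[0],o2+r2*t[1];return (p+q)/2,np.linalg.norm(p-q)*1000
E
python3 - <<'E'
from m import *
np.set_printoptions(precision=4,suppress=True)
print("colonies");cs=[]
for n,a,b in(("L",(231,396),(468,132)),("M",(325,434),(349,94)),("S",(319,334),(339,158))):
    p,e=tri(C(*a),SC(*b));cs.append(p);print(n,p,e)
L,M,S=cs
print([np.linalg.norm(x-y) for x,y in((L,M),(M,S),(L,S))]);nn=np.cross(M-L,S-L);nn/=np.linalg.norm(nn);print("normal",nn,np.degrees(np.arccos(nn[2])))
print("dish plane depth")
im,d=load("top0")
pts=[]
for v in range(240,277):
  for u in range(248,290):
    r,g,b=im[v,u].astype(int)
    if r>100 and r-b>70 and d[v,u]>0: pts.append(pt("top",u,v,d[v,u]))
pts=np.array(pts);c=pts.mean(0);n=np.linalg.svd(pts-c)[2][2];n*=np.sign(n[2]);print(c,n,np.degrees(np.arccos(n[2])),"yaw",np.degrees(np.arctan2(-n[1],-n[0])),len(pts),"rms",np.std((pts-c)@n))
for p in cs: print("off plane mm",(p-c)@n*1000)
for a in((231,396),(325,434),(319,334)):
    o,r=ray("top",*C(*a));print("top->plane",o+r*((c-o)@n)/(r@n))
for a in((468,132),(349,94),(339,158)):
    o,r=ray("scene",*SC(*a));print("scene->plane",o+r*((c-o)@n)/(r@n))
print("counter corners")
for a,z in(((25,90),.135),((475,35),.135),((105,560),.035),((538,515),.035)): print(atz("top",*C(*a),z))
for a,z in(((92,78),.035),((655,110),.035),((55,460),.135),((718,497),.135)): print("sc",atz("scene",*SC(*a),z))
print("stand base")
for a in((185,170),(425,240),(92,460),(340,535)): print(atz("top",*T(*a),.012))
for a in((60,485),(268,590),(435,360)): print("sc",atz("scene",*SS(*a),.012))
print("fork")
for a in((262,138),(412,182),(205,412)): print(atz("top",*T(*a),.13))
for a in((50,310),(180,370),(335,172),(308,150)): print("sc",atz("scene",*SS(*a),.13))
print("pen top c",atz("top",*T(310,281),.196),atz("scene",*SS(180,97),.196))
for a in((180,62),(140,97),(185,130),(222,97)): print("sc pentop",atz("scene",*SS(*a),.196))
E
```

```text
colonies
L [0.6001 0.1966 0.1019] 0.5482465222574779
M [0.5844 0.1557 0.0892] 0.8713807829369171
S [0.6257 0.1562 0.1138] 0.6543054945806792
[np.float64(0.0456572855761898), np.float64(0.048086283981578014), np.float64(0.04929255437639589)]
normal [-0.51   -0.0699  0.8573] 30.980635409089214
dish plane depth
[0.6059 0.1696 0.1027] [-0.5237 -0.0447  0.8507] 31.70913155587783 yaw 4.873943363389277 693 rms 0.0036318257841480178
off plane mm 1.107731017031987
off plane mm 0.3740388182300692
off plane mm -0.3428210353741726
top->plane [0.6003 0.1971 0.1007]
top->plane [0.5844 0.1562 0.0887]
top->plane [0.6256 0.1565 0.1141]
scene->plane [0.5988 0.1964 0.0997]
scene->plane [0.5841 0.1553 0.0885]
scene->plane [0.6262 0.1559 0.1145]
counter corners
[0.7333 0.2858 0.135 ]
[0.7558 0.0859 0.135 ]
[0.5342 0.2633 0.035 ]
[0.5531 0.0629 0.035 ]
sc [0.5598 0.0631 0.035 ]
sc [0.5355 0.2623 0.035 ]
sc [0.7622 0.0868 0.135 ]
sc [0.7365 0.2853 0.135 ]
stand base
[ 0.7101 -0.1465  0.012 ]
[ 0.6836 -0.2308  0.012 ]
[ 0.606  -0.1109  0.012 ]
[ 0.5784 -0.1972  0.012 ]
sc [ 0.6854 -0.2284  0.012 ]
sc [ 0.712 -0.144  0.012]
sc [ 0.6096 -0.1106  0.012 ]
fork
[ 0.6955 -0.1611  0.13  ]
[ 0.6801 -0.2098  0.13  ]
[ 0.6042 -0.1397  0.13  ]
sc [ 0.6833 -0.2086  0.13  ]
sc [ 0.6974 -0.1601  0.13  ]
sc [ 0.6127 -0.1317  0.13  ]
sc [ 0.6058 -0.143   0.13  ]
pen top c [ 0.635  -0.1673  0.196 ] [ 0.6369 -0.1671  0.196 ]
sc pentop [ 0.6236 -0.1711  0.196 ]
sc pentop [ 0.6392 -0.1795  0.196 ]
sc pentop [ 0.6489 -0.1618  0.196 ]
sc pentop [ 0.6344 -0.154   0.196 ]
```

Run:
```python
from m import *
crop("scene0",212,194,32,36,16,"pz")
crop("top0",384,230,28,26,20,"pzt")
from bench import get_state
from scipy.spatial.transform import Rotation as R
print(R.from_rotvec(get_state()["tool_rot"]).as_matrix().round(3))
```

```text
[[-0.001  0.943  0.331]
 [ 0.002  0.331 -0.943]
 [-1.    -0.    -0.002]]
```

View pics/pz.png

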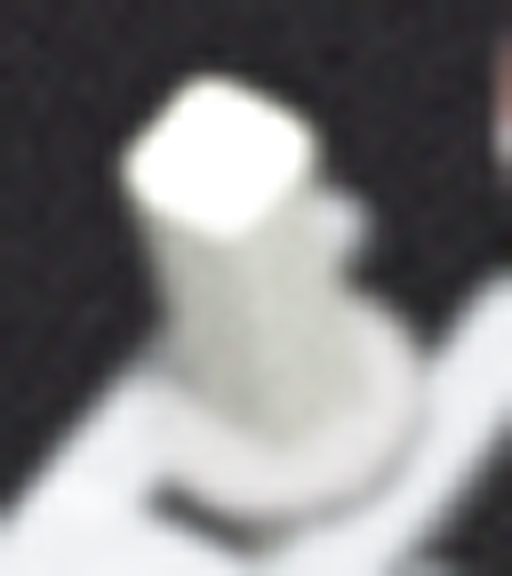

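View pics/pzt.png

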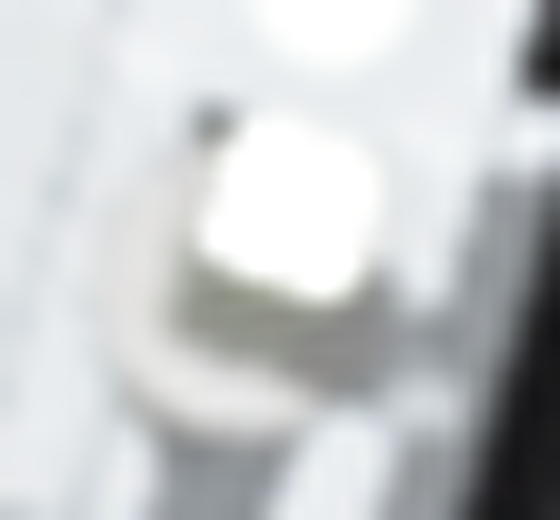

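Run:
```python
from m import *
np.set_printoptions(precision=4,suppress=True)
def yaw(n,P,s,x0,y0):
    W=np.array([atz(n,(U+.5)/s-.5+x0,(V+.5)/s-.5+y0,.196)[:2] for U,V in P])
    print(n,W.mean(0),[ (round(np.linalg.norm(d)*1000,1),round((np.degrees(np.arctan2(d[1],d[0]))+45)%90-45,1)) for d in np.roll(W,-1,0)-W])
yaw("scene",[(205,75),(122,165),(228,240),(320,145)],16,212,194)
yaw("top",[(240,108),(200,245),(330,302),(382,155)],20,384,230)
# mask based minAreaRect after rectification
for n,(x0,x1,y0,y1) in(("scene",(215,236,195,212)),("top",(391,406,233,248))):
    im,_=load(n+"0");g=im.astype(float).min(2)
    A=np.array([[636,-167]]);H=np.zeros((240,240),np.float32)
    # warp world plane z=.196 to 0.25mm grid
    mx=np.zeros((240,240),np.float32);my=mx.copy()
    for i in range(240):
        for j in range(240):
            u=proj(n,[.636+(i-120)*.00025,-.167+(j-120)*.00025,.196]);mx[i,j],my[i,j]=u
    w=cv2.remap(g.astype(np.float32),mx,my,cv2.INTER_CUBIC)
    cv2.imwrite(f"pics/w_{n}.png",cv2.resize(np.clip(w,0,255),None,fx=2,fy=2))
    for th in(238,244,250):
        m=((w>th)*255).astype(np.uint8);k,l,st,ce=cv2.connectedComponentsWithStats(m)
        b=l[120,120]
        if b:
            c=cv2.findContours((l==b).astype(np.uint8),0,2)[0][0];print(n,th,st[b],cv2.minAreaRect(c))
```

```text
scene [ 0.6365 -0.1674] [(np.float64(18.3), np.float64(-21.8)), (np.float64(20.4), np.float64(-27.6)), (np.float64(19.6), np.float64(-23.7)), (np.float64(21.0), np.float64(-24.1))]
top [ 0.6351 -0.1663] [(np.float64(18.3), np.float64(-17.7)), (np.float64(17.6), np.float64(-24.9)), (np.float64(19.9), np.float64(-20.9)), (np.float64(18.6), np.float64(-19.5))]Traceback (most recent call last):
  File "<stdin>", line 16, in <module>
  File "h.py", line 14, in proj
    c=camera_info(n);K=c["intrinsics"];T=np.linalg.inv(c["world_from_camera"])
ValueError: time passes only in moves, steps and waits
```

```bash
cat > plan.py <<'E'
import numpy as np,sys
from scipy.spatial.transform import Rotation as R
from bench import get_state
np.set_printoptions(precision=4,suppress=True)
def down(yaw):  # tool z at yaw deg, tool x down
    a=np.radians(yaw);z=np.array([np.cos(a),np.sin(a),0]);x=np.array([0,0,-1.]);return np.stack([x,np.cross(z,x),z],1)
def face(n,zdir): # tool x = -n
    x=-np.asarray(n)/np.linalg.norm(n);z=zdir-(zdir@x)*x;z/=np.linalg.norm(z);return np.stack([x,np.cross(z,x),z],1)
def plan(P,M,k,p=None,Rm=None,jaw=8.7):
    s=get_state()
    p=s["position"] if p is None else p; Rm=R.from_rotvec(s["tool_rot"]).as_matrix() if Rm is None else Rm
    w=np.degrees(R.from_matrix(Rm.T@M).as_rotvec())/k
    Ri=R.from_matrix(Rm)
    print("rows",k,"total shift in tool axes cm",(Rm.T@(P-p)*100).round(2))
    for i in range(k):
        t=Ri.inv().apply(P-p)/(k-i)*100
        row=np.r_[w.round(1),t.round(2),jaw]
        p=p+Ri.apply(row[3:6]/100);Ri=Ri*R.from_rotvec(np.radians(row[:3]))
        print(row.tolist(),",")
    print("end",p,(Ri.as_matrix()-M).round(3).tolist())
E
python3 - <<'E'
from plan import *
plan(np.array([.636,-.167,.27]),down(-22),10)
E
```

```text
rows 10 total shift in tool axes cm [ -2.9   54.48 -28.12]
[-4.9, -0.0, -0.0, -0.29, 5.45, -2.81, 8.7] ,
[-4.9, -0.0, -0.0, -0.29, 5.67, -2.34, 8.7] ,
[-4.9, -0.0, -0.0, -0.29, 5.85, -1.84, 8.7] ,
[-4.9, -0.0, -0.0, -0.29, 5.98, -1.34, 8.7] ,
[-4.9, -0.0, -0.0, -0.29, 6.07, -0.82, 8.7] ,
[-4.9, -0.0, -0.0, -0.29, 6.12, -0.3, 8.7] ,
[-4.9, -0.0, -0.0, -0.29, 6.13, 0.22, 8.7] ,
[-4.9, -0.0, -0.0, -0.29, 6.09, 0.75, 8.7] ,
[-4.9, -0.0, -0.0, -0.29, 6.0, 1.26, 8.7] ,
[-4.9, -0.0, -0.0, -0.29, 5.87, 1.77, 8.7] ,
end [ 0.636 -0.167  0.27 ] [[-0.001, -0.006, 0.002], [0.002, 0.002, 0.006], [0.0, 0.001, -0.001]]
```

Call:
{"method": "jog_arm", "body": {
  "targets": [
    [-4.9,0,0,-0.6,5.4,-2.8,8.7],
    [-4.9,0,0,-0.6,5.6,-2.3,8.7],
    [-4.9,0,0,-0.6,5.8,-1.8,8.7],
    [-4.9,0,0,-0.3,6,-1.3,8.7],
    [-4.9,0,0,-0.3,6.1,-0.8,8.7],
    [-4.9,0,0,-0.3,6.1,-0.3,8.7],
    [-4.9,0,0,-0.3,6.1,0.2,8.7],
    [-4.9,0,0,0,5.5,0.8,8.7]
  ]
}}

```text
time: 1.1
position: [0.5493, -0.2615, 0.2716]
tool_rot: [0.427, 1.528, -0.427]
ft_force: [0.5, -0.1, 0.5]
grip_width: 1.0
```

Run:
```python
from plan import *
plan(np.array([.636,-.167,.26]),down(-22),3)
```

```text
rows 3 total shift in tool axes cm [ 1.16 12.58  2.51]
[-3.1, 0.0, -0.0, 0.39, 4.19, 0.84, 8.7] ,
[-3.1, 0.0, -0.0, 0.39, 4.14, 1.06, 8.7] ,
[-3.1, 0.0, -0.0, 0.38, 4.09, 1.28, 8.7] ,
end [ 0.636  -0.1669  0.26  ] [[0.0, -0.001, 0.0], [-0.0, 0.0, 0.001], [0.0, -0.0, 0.0]]
```

Call:
{"method": "jog_arm", "body": {
  "targets": [
    [-3.1,0,0,0.3,4.2,0.8,8.7],
    [-3.1,0,0,0.3,4.1,1.0,8.7],
    [0,0,0,0,0,0,8.7],
    [0,0,0,0,0,0,8.7]
  ]
}}

```text
time: 1.6
position: [0.6045, -0.2013, 0.265]
tool_rot: [0.345, 1.544, -0.347]
ft_force: [0.1, -0.8, -0.3]
grip_width: 0.996
```

Run:
```python
from plan import *
print(get_state()["joint_positions"])
plan(np.array([.636,-.167,.26]),down(-22),2)
```

```text
[ 0.6587  0.3218 -0.484   1.4362  0.1503  1.4213 -0.2679]
rows 2 total shift in tool axes cm [0.49 4.45 1.38]
[-1.6, -0.0, 0.0, 0.25, 2.23, 0.69, 8.7] ,
[-1.6, -0.0, 0.0, 0.24, 2.2, 0.75, 8.7] ,
end [ 0.636 -0.167  0.26 ] [[-0.001, 0.001, -0.001], [-0.001, -0.001, -0.001], [0.0, -0.001, -0.001]]
```

Call:
{"method": "jog_arm", "body": {
  "targets": [
    [-1.6,0,0,0.25,2.2,0.7,8.7],
    [-1.6,0,0,0.25,2.2,0.75,8.7],
    [0,0,0,0,0,0,8.7]
  ]
}}

```text
time: 1.98
position: [0.6378, -0.1629, 0.26]
tool_rot: [0.3, 1.551, -0.296]
ft_force: [-0.6, -0.2, -0.5]
grip_width: 0.995
```

Run:
```python
from plan import *
from bench import *
import cv2
for n in("scene","top"):
    im,d=get_image(n);cv2.imwrite(f"pics/{n}1.png",im[:,:,::-1]);np.savez(f"pics/{n}1.npz",im=im,d=d)
from h import crop
crop("scene1",190,120,110,110,6,"s1c")
plan(np.array([.636,-.167,.165]),down(-22),3)
```

```text
rows 3 total shift in tool axes cm [ 9.53 -0.12 -0.02]
[0.0, -0.0, 0.0, 3.18, -0.04, -0.01, 8.7] ,
[0.0, -0.0, 0.0, 3.17, -0.04, -0.0, 8.7] ,
[0.0, -0.0, 0.0, 3.18, -0.04, -0.01, 8.7] ,
end [ 0.636 -0.167  0.165] [[-0.001, -0.0, 0.0], [-0.0, 0.0, 0.0], [0.0, -0.0, -0.001]]
```

View pics/s1c.png

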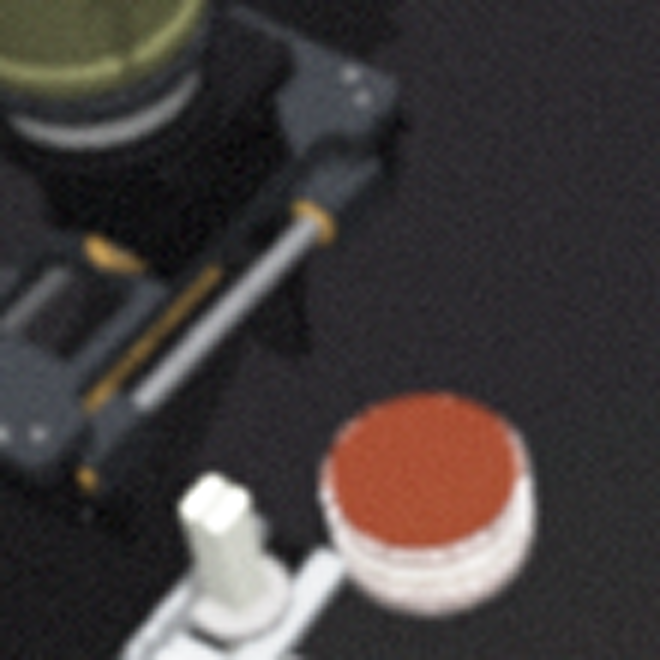

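Call:
{"method": "jog_arm", "body": {
  "targets": [
    [0,0,0,3.2,-0.05,0,8.7],
    [0,0,0,3.2,-0.05,0,8.7],
    [0,0,0,3.1,0,0,8.7],
    [0,0,0,0,0,0,8.7],
    [0,0,0,0,0,0,8.7]
  ]
}}

```text
time: 2.7
position: [0.6367, -0.1681, 0.167]
tool_rot: [0.302, 1.548, -0.303]
ft_force: [1.1, -0.6, 0.4]
grip_width: 0.995
```

Run:
```python
from plan import *
from bench import *
import cv2
for n in("scene","top"):
    im,d=get_image(n);cv2.imwrite(f"pics/{n}2.png",im[:,:,::-1]);np.savez(f"pics/{n}2.npz",im=im,d=d)
from h import crop
crop("scene2",180,140,100,110,6,"s2c")
plan(np.array([.636,-.167,.165]),down(-22),1)
```

```text
rows 1 total shift in tool axes cm [ 0.26  0.03 -0.14]
[-0.1, 0.2, -0.0, 0.26, 0.03, -0.14, 8.7] ,
end [ 0.636 -0.167  0.165] [[-0.0, -0.001, 0.0], [0.0, 0.0, 0.001], [0.0, 0.0, -0.0]]
```

View pics/s2c.png

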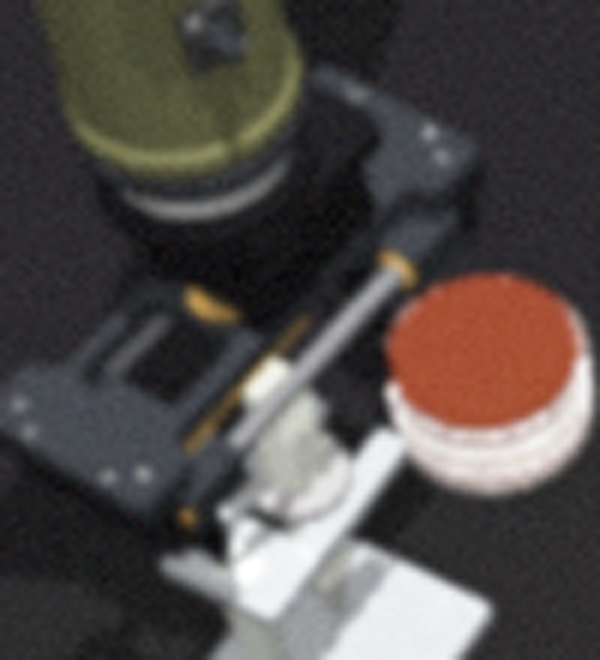

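Call:
{"method": "jog_arm", "body": {
  "targets": [
    [0,0,0,0,0,0,4],
    [0,0,0,0,0,0,2.5],
    [0,0,0,0,0,0,1.5],
    [0,0,0,0,0,0,0.8],
    [0,0,0,0,0,0,0.8],
    [0,0,0,0,0,0,0.8],
    [0,0,0,0,0,0,0.8],
    [0,0,0,0,0,0,0.8]
  ],
  "squeeze": 25
}}

```text
time: 3.8
position: [0.6361, -0.1674, 0.1655]
tool_rot: [0.302, 1.55, -0.302]
ft_force: [0.1, 1.1, 0.2]
grip_width: 0.207
```

Call:
{"method": "jog_arm", "body": {
  "targets": [
    [0,0,0,-1,0,0,0.8],
    [0,0,0,-2,0,0,0.8],
    [0,0,0,-2.5,0,0,0.8],
    [0,0,0,-3,0,0,0.8],
    [0,0,0,-3,0,0,0.8],
    [0,0,0,-1.5,0,0,0.8],
    [0,0,0,0,0,0,0.8],
    [0,0,0,0,0,0,0.8]
  ]
}}

```text
time: 4.8
position: [0.6356, -0.1674, 0.2943]
tool_rot: [0.302, 1.552, -0.302]
ft_force: [-0.1, 0.9, -0.9]
grip_width: 0.207
```

Run:
```python
from plan import *
from bench import *
import cv2
for n in("scene","top"):
    im,d=get_image(n);cv2.imwrite(f"pics/{n}3.png",im[:,:,::-1]);np.savez(f"pics/{n}3.npz",im=im,d=d)
from h import crop
crop("scene3",170,110,120,140,5,"s3c")
s=get_state();print(s["position"],s["grip_width"]);print(R.from_rotvec(s["tool_rot"]).as_matrix())
```

```text
[ 0.6355 -0.1674  0.2939] 0.207628710234373
[[-0.0025  0.3753  0.9269]
 [ 0.0006  0.9269 -0.3753]
 [-1.     -0.0004 -0.0026]]
```

View pics/s3c.png

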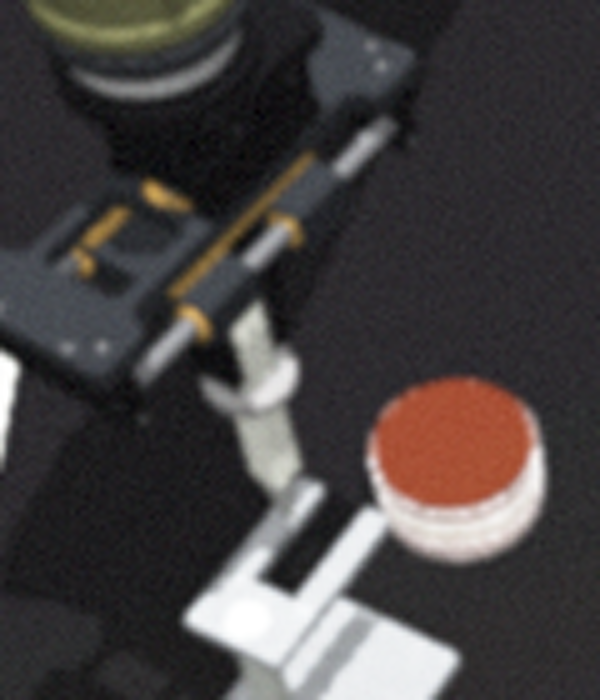

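```bash
cat >> plan.py <<'E'
a=np.radians(6.5)
CX=np.array([np.cos(a),np.sin(a),0])
N=-.5*CX+np.array([0,0,.8660])
RF=face(N,CX)
LEN=.1355
COL=dict(L=np.array([.600,.1967,.1013]),M=np.array([.5844,.1558,.0889]),S=np.array([.6258,.1562,.1140]))
def tip(s=None):
    s=s or get_state();Rm=R.from_rotvec(s["tool_rot"]).as_matrix();return s["position"]+Rm[:,0]*LEN,Rm
def infoc(c):
    s=get_state();t,Rm=tip(s);d=RF.T@(t-COL[c]) # in face axes x=-n
    print("t",s["time"],"tip",t,"rel (into,y,z) mm",d*1000,"tilt deg",np.degrees(np.arccos(-Rm[:,0]@N)),"F.n",s["ft_force"]@N,"F",s["ft_force"],"grip",s["grip_width"])
E
python3 - <<'E'
from plan import *
plan(COL["L"]+N*(LEN+.06),RF,9,jaw=.8)
E
```

```text
rows 9 total shift in tool axes cm [  2.39  27.75 -25.54]
[-3.1, -3.3, 0.8, 0.27, 3.08, -2.84, 0.8] ,
[-3.1, -3.3, 0.8, 0.15, 3.23, -2.68, 0.8] ,
[-3.1, -3.3, 0.8, 0.05, 3.37, -2.5, 0.8] ,
[-3.1, -3.3, 0.8, -0.04, 3.5, -2.32, 0.8] ,
[-3.1, -3.3, 0.8, -0.12, 3.62, -2.12, 0.8] ,
[-3.1, -3.3, 0.8, -0.19, 3.73, -1.91, 0.8] ,
[-3.1, -3.3, 0.8, -0.24, 3.83, -1.7, 0.8] ,
[-3.1, -3.3, 0.8, -0.28, 3.92, -1.47, 0.8] ,
[-3.1, -3.3, 0.8, -0.3, 4.01, -1.24, 0.8] ,
end [0.5029 0.1857 0.2706] [[0.002, 0.001, -0.001], [-0.005, 0.0, 0.001], [0.001, -0.005, 0.002]]
```

Call:
{"method": "jog_arm", "body": {
  "targets": [
    [-3.1,-3.3,0.8,0,3.1,-2.8,0.8],
    [-3.1,-3.3,0.8,0,3.2,-2.7,0.8],
    [-3.1,-3.3,0.8,0,3.4,-2.5,0.8],
    [-3.1,-3.3,0.8,0,3.5,-2.3,0.8],
    [-3.1,-3.3,0.8,-0.1,3.6,-2.1,0.8],
    [-3.1,-3.3,0.8,-0.2,3.7,-1.9,0.8],
    [-3.1,-3.3,0.8,-0.2,3.8,-1.7,0.8],
    [0,0,0,0,0,0,0.8],
    [0,0,0,0,0,0,0.8]
  ],
  "squeeze": 40
}}

```text
time: 6.02
position: [0.5337, 0.1056, 0.2805]
tool_rot: [0.014, 1.16, 0.012]
ft_force: [0.8, -0.1, 0.1]
grip_width: 0.206
```

Run:
```python
from plan import *
infoc("L");print(get_state()["joint_positions"])
plan(COL["L"]+N*(LEN+.06),RF,3,jaw=.8)
```

```text
t 6.025 tip [0.5878 0.1079 0.1563] rel (into,y,z) mm [-58.6842 -86.8494   8.3182] tilt deg 6.677982253151323 F.n -0.29694888781348516 F [ 0.7688 -0.1337  0.0894] grip 0.20587456273157478
[ 0.5152 -0.243  -0.6989  1.9655 -0.1129  0.9566 -0.1563]
rows 3 total shift in tool axes cm [-0.19  7.99 -3.25]
[-2.0, -2.1, 0.7, -0.06, 2.66, -1.08, 0.8] ,
[-2.0, -2.1, 0.7, -0.07, 2.7, -0.99, 0.8] ,
[-2.0, -2.1, 0.7, -0.07, 2.74, -0.89, 0.8] ,
end [0.5029 0.1856 0.2706] [[-0.001, 0.001, 0.001], [0.002, 0.0, -0.002], [-0.001, 0.003, -0.001]]
```

Call:
{"method": "jog_arm", "body": {
  "targets": [
    [-1.5,0,0,0,2.7,-0.9,0.8],
    [-1.5,0,0,0,2.7,-0.8,0.8],
    [0,0,0,0,0,0,0.8]
  ]
}}

```text
time: 6.4
position: [0.5174, 0.1612, 0.2745]
tool_rot: [-0.032, 1.159, 0.046]
ft_force: [1.1, -1.2, -0.3]
grip_width: 0.203
```

Run:
```python
from plan import *
infoc("L");print(get_state()["joint_positions"])
```

```text
t 6.4 tip [0.5716 0.1638 0.1503] rel (into,y,z) mm [-58.423  -29.4558  -3.1821] tilt deg 6.650977479600908 F.n -0.6878523980300506 F [ 1.0556 -1.1715 -0.2653] grip 0.20338731833098894
[ 0.4764 -0.2518 -0.7838  1.9694 -0.0815  0.9544 -0.24  ]
```

Run:
```python
from plan import *
s=get_state();Rm=R.from_rotvec(s["tool_rot"]).as_matrix()
print(Rm);print(RF)
plan(COL["L"]+N*(LEN+.03),RF,4,jaw=.8)
```

```text
[[ 0.3995 -0.053   0.9152]
 [ 0.0193  0.9986  0.0493]
 [-0.9165 -0.002   0.3999]]
[[ 0.4968 -0.1132  0.8605]
 [ 0.0566  0.9936  0.098 ]
 [-0.866   0.      0.5   ]]
rows 4 total shift in tool axes cm [ 2.8   2.61 -1.03]
[-0.8, -1.6, 0.4, 0.7, 0.65, -0.26, 0.8] ,
[-0.8, -1.6, 0.4, 0.7, 0.65, -0.27, 0.8] ,
[-0.8, -1.6, 0.4, 0.69, 0.65, -0.28, 0.8] ,
[-0.8, -1.6, 0.4, 0.69, 0.66, -0.29, 0.8] ,
end [0.5177 0.1874 0.2446] [[-0.0, -0.002, -0.0], [-0.001, -0.0, 0.003], [-0.0, -0.002, -0.0]]
```

Call:
{"method": "jog_arm", "body": {
  "targets": [
    [-0.8,-1.4,0.4,0.7,0.65,-0.25,0.8],
    [-0.8,-1.4,0.4,0.7,0.65,-0.25,0.8],
    [-0.8,-1.4,0.4,0.7,0.65,-0.3,0.8],
    [-0.8,-1.4,0.4,0.7,0.65,-0.3,0.8],
    [0,0,0,0,0,0,0.8],
    [0,0,0,0,0,0,0.8]
  ]
}}

```text
time: 7.15
position: [0.5184, 0.1851, 0.245]
tool_rot: [-0.061, 1.06, 0.1]
ft_force: [-1.2, -0.6, -0.0]
grip_width: 0.204
```

Run:
```python
from plan import *
from bench import *
import cv2
infoc("L");print(get_state()["joint_positions"])
for n in("scene","top"):
    im,d=get_image(n);cv2.imwrite(f"pics/{n}4.png",im[:,:,::-1]);np.savez(f"pics/{n}4.npz",im=im,d=d)
from h import *
crop("scene4",330,190,80,90,7,"s4c")
crop("top4",230,220,80,70,8,"t4c")
infoc("L")
t,_=tip();
for n,x,y,s in(("scene",330,190,7),("top",230,220,8)): print(n,(proj(n,t)-[x,y])*s)
plan(COL["L"]+N*(LEN+.03),RF,1,jaw=.8)
```

```text
t 7.15 tip [0.5842 0.1922 0.1267] rel (into,y,z) mm [-30.1446  -2.6947  -1.3313] tilt deg 0.8923120454695495 F.n 0.577237625511035 F [-1.1614 -0.64   -0.0415] grip 0.2035887322888845
[ 0.3984 -0.2781 -0.7705  2.0777 -0.073   0.7734 -0.2494]
t 7.25 tip [0.5842 0.1927 0.127 ] rel (into,y,z) mm [-30.3077  -2.1683  -1.1675] tilt deg 0.8635866136985791 F.n -0.47219037394790364 F [-1.2002 -0.3798 -1.2586] grip 0.20074547776883697
scene [398.0619 256.2039]
top [226.8036 361.2479]
rows 1 total shift in tool axes cm [ 0.03  0.18 -0.06]
[0.0, -0.8, 0.1, 0.03, 0.18, -0.06, 0.8] ,
end [0.5178 0.1873 0.2446] [[0.001, 0.0, -0.0], [-0.001, 0.0, -0.0], [0.0, -0.001, 0.001]]
```

View pics/s4c.png

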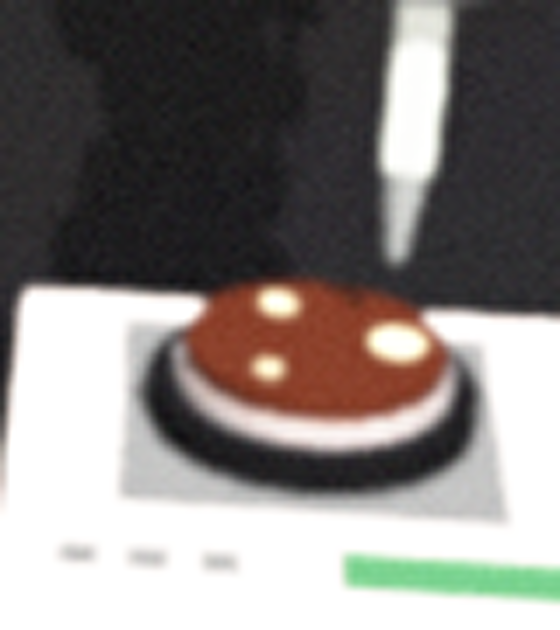

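View pics/t4c.png

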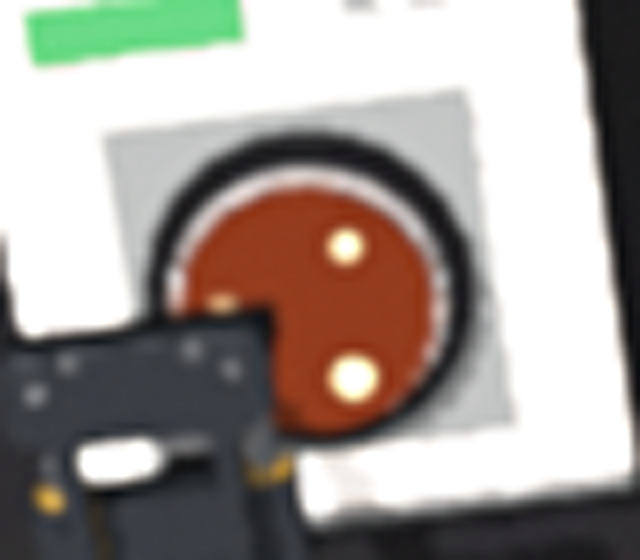

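Call:
{"method": "jog_arm", "body": {
  "targets": [
    [0,0,0,0.5,0.2,0,0.8],
    [0,0,0,0.5,0,0,0.8],
    [0,0,0,0.5,0,0,0.8],
    [0,0,0,0.4,0,0,0.8],
    [0,0,0,0,0,0,0.8],
    [0,0,0,0,0,0,0.8]
  ]
}}

```text
time: 8.0
position: [0.5267, 0.1892, 0.2281]
tool_rot: [-0.063, 1.06, 0.101]
ft_force: [0.1, 0.2, -0.1]
grip_width: 0.201
```

```bash
cat > look.py <<'E'
import sys
from plan import *
from bench import *
from h import *
k=sys.argv[1];c=sys.argv[2]
for n,x,y,s in(("scene",330,210,10),):
    im,d=get_image(n);np.savez(f"pics/{n}{k}.npz",im=im,d=d);crop(f"{n}{k}",x,y,75,58,s,f"c{k}")
    t,_=tip();print(n,"tip pred",(proj(n,t)-[x,y]+.5)*s)
infoc(c);print(get_state()["joint_positions"])
E
python3 look.py 5 L
```

```text
scene tip pred [577.4465 243.3192]
t 8.05 tip [0.5925 0.1965 0.1099] rel (into,y,z) mm [-11.2144   0.6017  -2.151 ] tilt deg 0.8677678476360178 F.n -0.07417242506960993 F [ 0.2948 -0.6932  0.0381] grip 0.20401232550226273
[ 0.4189 -0.2354 -0.8113  2.0834 -0.0292  0.7319 -0.2898]
```

View pics/c5.png

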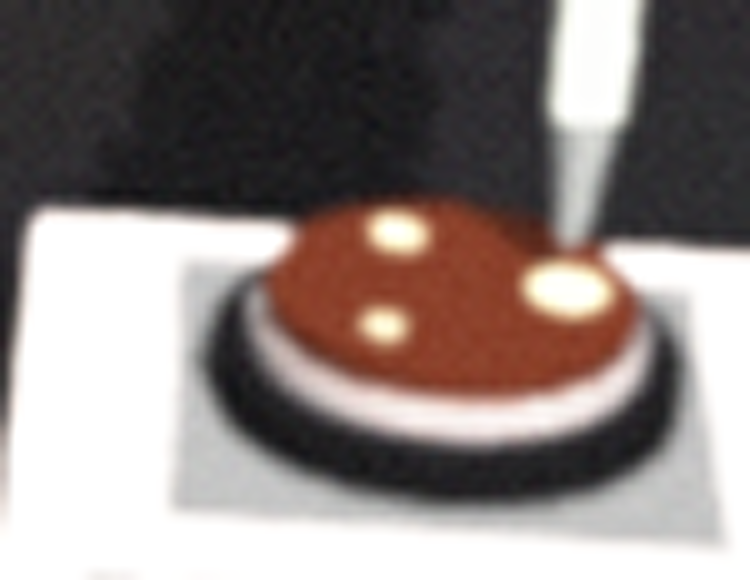

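```bash
cat > pc.py <<'E'
from plan import *
from h import *
# observed tip px, observed colony px in scene crop (330,210,x10): lateral miss in face axes after descending to face
def miss(tp,cp,c,x=330,y=210,s=10):
    t,Rm=tip();o,r=ray("scene",(cp[0]+.5)/s-.5+x,(cp[1]+.5)/s-.5+y)
    C0=COL[c];q=o+r*((C0-o)@N)/(r@N)          # colony on plane
    ob=np.array([(tp[0]+.5)/s-.5+x,(tp[1]+.5)/s-.5+y])
    o2,r2=ray("scene",*ob)
    # put tip on its ray at the predicted height above plane
    h=(t-C0)@N; T=o2+r2*((C0+h*N-o2)@N)/(r2@N)
    print("colony seen",q,"tip seen",T,"miss y,z mm",((T-q)@RF[:,1])*1000,((T-q)@RF[:,2])*1000,"h",h*1000)
E
python3 - <<'E'
from pc import *
miss((570,246),(568,289),"L")
E
```

```text
colony seen [0.5999 0.1962 0.1012] tip seen [0.5943 0.195  0.1109] miss y,z mm -0.6151083096360768 -0.08344518869021486 h 11.214199275206461
```

Call:
{"method": "jog_arm", "body": {
  "targets": [
    [0,0,0,0.4,0,0,0.8],
    [0,0,0,0.3,0,0,0.8],
    [0,0,0,0.1,0,0,0.8],
    [0,0,0,0,0,0,0.8],
    [0,0,0,0,0,0,0.8]
  ]
}}

```text
time: 8.68
position: [0.5306, 0.1897, 0.2211]
tool_rot: [-0.063, 1.059, 0.101]
ft_force: [-1.0, 0.1, -0.0]
grip_width: 0.207
```

```bash
python3 look.py 6 L
```

```text
scene tip pred [574.0342 273.5675]
t 8.725 tip [0.5964 0.1969 0.1029] rel (into,y,z) mm [-3.1733  0.5997 -2.328 ] tilt deg 0.8717912787985499 F.n -0.8495749682622005 F [ 0.837  -1.1182 -0.574 ] grip 0.20081221261117022
[ 0.4281 -0.2161 -0.8264  2.0855 -0.0085  0.7149 -0.3067]
```

View pics/c6.png

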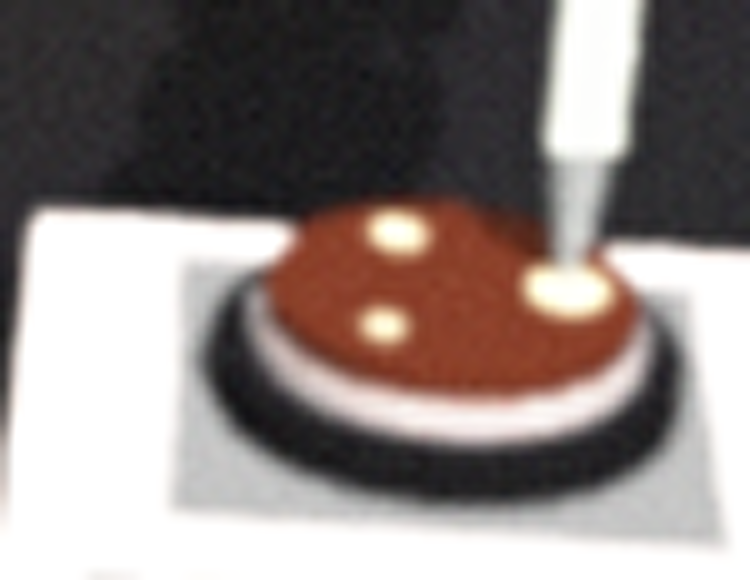

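Call:
{"method": "jog_arm", "body": {
  "targets": [
    [0,0,0,0.1,0,0,0.8],
    [0,0,0,0.1,0,0,0.8],
    [0,0,0,0,0,0,0.8]
  ]
}}

```text
time: 9.1
position: [0.5315, 0.1897, 0.2191]
tool_rot: [-0.063, 1.06, 0.102]
ft_force: [0.3, -0.6, -0.1]
grip_width: 0.205
```

```bash
python3 -c "
from plan import *
infoc('L')"
```

```text
t 9.1 tip [0.5972 0.1969 0.1009] rel (into,y,z) mm [-1.0005  0.5645 -2.616 ] tilt deg 0.8932830354628992 F.n -0.21163841824407711 F [ 0.3128 -0.627  -0.1059] grip 0.20504882705071312
```

Call:
{"method": "jog_arm", "body": {
  "targets": [
    [0,0,0,0.1,0,0,0.8],
    [0,0,0,0,0,0,0.8],
    [0,0,0,0,0,0,0.8]
  ]
}}

```text
time: 9.48
position: [0.532, 0.1898, 0.2185]
tool_rot: [-0.063, 1.06, 0.101]
ft_force: [-1.6, 0.2, 0.8]
grip_width: 0.206
```

```bash
python3 -c "
from plan import *
infoc('L')"
```

```text
t 9.475 tip [0.5977 0.197  0.1003] rel (into,y,z) mm [-0.2213  0.5814 -2.4125] tilt deg 0.8792923493483781 F.n 1.5017103139381704 F [-1.6267  0.1806  0.8127] grip 0.20564770437539523
```

Call:
{"method": "jog_arm", "body": {
  "targets": [
    [0,0,0,0.1,0,0,0.8],
    [0,0,0,0,0,0,0.8],
    [0,0,0,0,0,0,0.8]
  ]
}}

```text
time: 9.85
position: [0.5325, 0.1899, 0.2176]
tool_rot: [-0.063, 1.059, 0.101]
ft_force: [-2.2, -0.8, 2.6]
grip_width: 0.205
```

```bash
python3 look.py 7 L
```

```text
scene tip pred [572.3808 288.5965]
t 9.9 tip [0.5983 0.1971 0.0994] rel (into,y,z) mm [ 0.8356  0.6073 -2.4052] tilt deg 0.8745899514041272 F.n 3.4692235550092403 F [-1.8958 -0.9284  2.8578] grip 0.20112488628082736
[ 0.4327 -0.2061 -0.8341  2.0864  0.0027  0.7066 -0.3159]
```

View pics/c7.png

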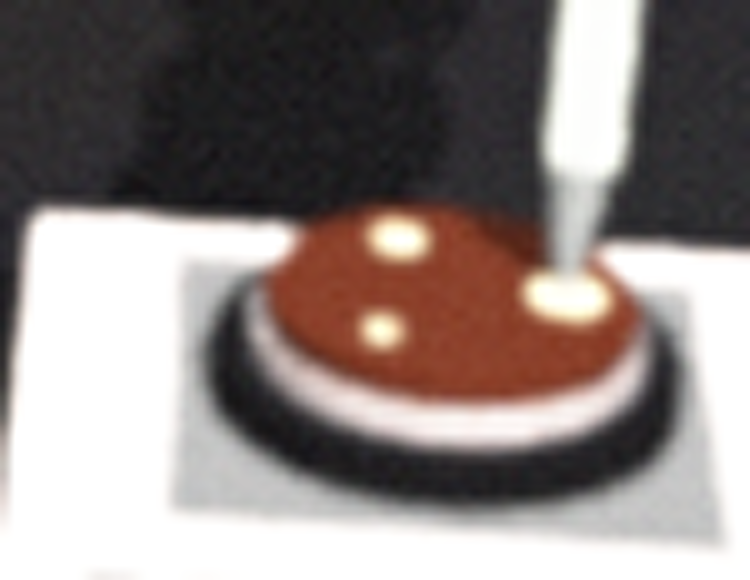

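Call:
{"method": "jog_arm", "body": {
  "targets": [
    [0,0,0,0.1,0,0,0.8],
    [0,0,0,0.1,0,0,0.8],
    [0,0,0,0,0,0,0.8],
    [0,0,0,0,0,0,0.8]
  ]
}}

```text
time: 10.4
position: [0.5335, 0.19, 0.2159]
tool_rot: [-0.063, 1.059, 0.101]
ft_force: [-2.7, 0.1, 3.9]
grip_width: 0.203
```

```bash
python3 look.py 8 L
```

```text
scene tip pred [571.6592 296.1947]
t 10.45 tip [0.5993 0.1973 0.0976] rel (into,y,z) mm [ 2.839   0.6327 -2.3938] tilt deg 0.8701589258287058 F.n 4.532376654579664 F [-3.3956 -0.9512  3.2236] grip 0.20269542149394257
[ 0.4351 -0.2011 -0.838   2.0868  0.0085  0.7024 -0.3206]
```

View pics/c8.png

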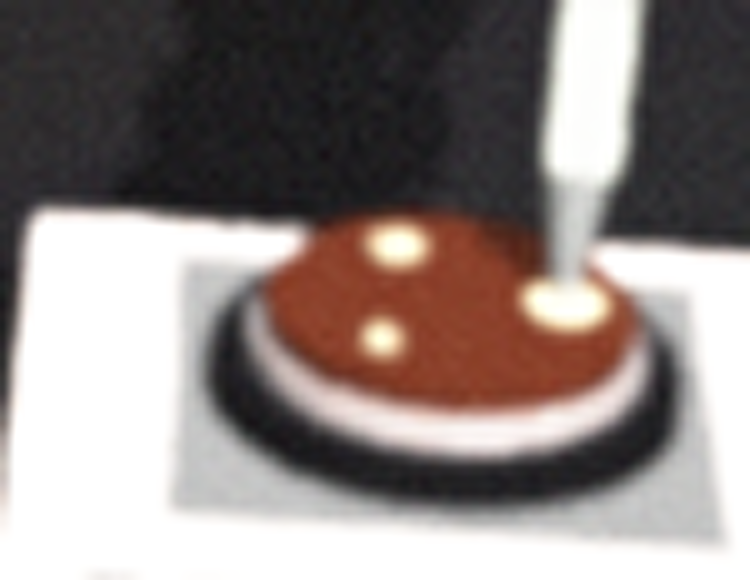

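Call:
{"method": "jog_arm", "body": {
  "targets": [
    [0,0,0,0.05,0,0,0.8],
    [0,0,0,0,0,0,0.8],
    [0,0,0,0,0,0,0.8],
    [0,0,0,0,0,0,0.8]
  ]
}}

```text
time: 10.95
position: [0.5337, 0.1901, 0.2154]
tool_rot: [-0.063, 1.059, 0.102]
ft_force: [-3.3, -0.2, 4.7]
grip_width: 0.205
```

```bash
python3 -c "
from plan import *
for i in range(3):infoc('L')"
```

```text
t 10.95 tip [0.5995 0.1973 0.0972] rel (into,y,z) mm [ 3.3498  0.6196 -2.4253] tilt deg 0.8712602232511656 F.n 5.67074520602856 F [-3.2572 -0.1875  4.6674] grip 0.2050242374073958
t 10.95 tip [0.5995 0.1973 0.0972] rel (into,y,z) mm [ 3.3498  0.6196 -2.4253] tilt deg 0.8712602232511656 F.n 5.67074520602856 F [-3.2572 -0.1875  4.6674] grip 0.2050242374073958
t 10.95 tip [0.5995 0.1973 0.0972] rel (into,y,z) mm [ 3.3498  0.6196 -2.4253] tilt deg 0.8712602232511656 F.n 5.67074520602856 F [-3.2572 -0.1875  4.6674] grip 0.2050242374073958
```

Run:
```python
from h import *
im=load("scene8")[0][225:247,375:400,::-1]
cv2.imwrite("pics/z8.png",cv2.resize(im,None,fx=28,fy=28,interpolation=cv2.INTER_NEAREST))
```

```text
(no output)
```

View pics/z8.png

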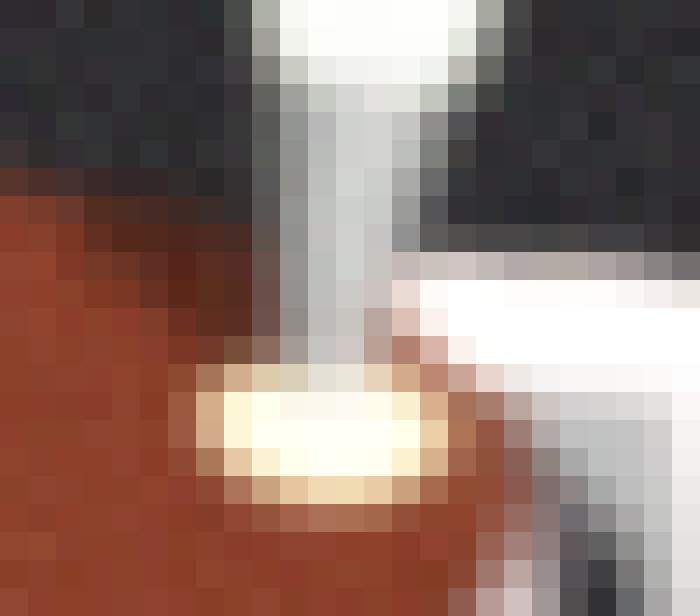

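Run:
```python
from h import *
a=load("scene8")[0];b=load("scene7")[0];z=load("scene0")[0]
for v in range(234,245): print(v,[tuple(int(q) for q in a[v,u]) for u in range(382,392)])
print()
for v in range(234,245): print(v,[tuple(int(q) for q in z[v,u]) for u in range(382,392)])
```

```text
234 [(89, 46, 32), (85, 45, 38), (103, 81, 75), (149, 146, 143), (188, 191, 188), (206, 208, 205), (200, 197, 192), (196, 185, 181), (203, 194, 189), (208, 197, 194)]
235 [(91, 45, 29), (85, 45, 32), (105, 79, 72), (148, 145, 144), (190, 191, 189), (203, 202, 198), (205, 195, 190), (233, 218, 211), (254, 250, 248), (255, 255, 255)]
236 [(95, 47, 30), (90, 46, 35), (108, 82, 75), (145, 140, 135), (190, 187, 185), (200, 196, 191), (185, 167, 159), (221, 192, 183), (250, 241, 237), (255, 255, 255)]
237 [(114, 57, 40), (119, 79, 57), (136, 107, 93), (164, 156, 148), (196, 195, 191), (206, 199, 196), (186, 161, 149), (178, 129, 114), (217, 178, 168), (250, 242, 237)]
238 [(166, 116, 87), (209, 175, 142), (222, 203, 171), (217, 207, 184), (228, 224, 213), (235, 230, 218), (231, 211, 186), (211, 170, 138), (188, 136, 113), (203, 165, 150)]
239 [(213, 174, 137), (253, 247, 214), (255, 253, 236), (252, 248, 233), (251, 249, 237), (253, 251, 241), (255, 252, 236), (250, 240, 208), (217, 175, 141), (167, 112, 89)]
240 [(211, 170, 138), (253, 247, 216), (255, 255, 243), (255, 255, 244), (255, 25
[... 1866 characters left out ...]
, (255, 252, 228), (249, 238, 200), (218, 178, 144), (163, 105, 73)]
241 [(140, 69, 47), (156, 91, 66), (181, 126, 96), (203, 156, 124), (219, 183, 144), (225, 193, 154), (218, 179, 143), (200, 156, 122), (168, 106, 78), (144, 70, 47)]
242 [(143, 68, 46), (140, 65, 45), (144, 72, 50), (151, 84, 58), (158, 92, 65), (158, 94, 70), (153, 88, 61), (151, 81, 55), (141, 69, 47), (138, 62, 40)]
243 [(140, 66, 41), (141, 67, 42), (139, 64, 45), (143, 66, 46), (137, 60, 41), (138, 63, 41), (140, 66, 45), (142, 67, 44), (137, 60, 36), (142, 68, 47)]
244 [(146, 69, 45), (138, 61, 40), (141, 69, 46), (139, 64, 43), (142, 64, 44), (142, 63, 43), (142, 65, 44), (140, 64, 43), (139, 64, 44), (139, 71, 51)]
```

Run:
```python
from h import *
for k in (5,4):
  a=load(f"scene{k}")[0]
  for v in range(*((228,238) if k==5 else (222,232))): print(k,v,[tuple(int(q) for q in a[v,u]) for u in range(383,392)])
```

```text
5 228 [(44, 44, 45), (63, 61, 63), (106, 107, 107), (170, 169, 168), (196, 197, 194), (204, 205, 202), (164, 169, 166), (107, 106, 104), (60, 59, 62)]
5 229 [(42, 41, 46), (61, 58, 61), (104, 104, 105), (167, 169, 168), (201, 204, 197), (198, 201, 196), (153, 154, 153), (89, 89, 88), (50, 49, 50)]
5 230 [(43, 43, 45), (54, 54, 54), (110, 109, 107), (170, 171, 167), (202, 202, 199), (197, 198, 195), (140, 142, 140), (71, 69, 71), (49, 49, 49)]
5 231 [(61, 43, 41), (67, 57, 57), (111, 109, 108), (174, 175, 173), (201, 203, 200), (182, 184, 184), (122, 124, 121), (64, 66, 66), (47, 47, 49)]
5 232 [(72, 34, 29), (84, 57, 50), (125, 114, 112), (176, 176, 173), (193, 196, 192), (161, 162, 159), (99, 98, 99), (55, 54, 55), (44, 45, 47)]
5 233 [(87, 43, 29), (97, 54, 44), (132, 107, 100), (178, 169, 164), (185, 182, 175), (145, 136, 132), (88, 75, 74), (67, 61, 61), (72, 64, 66)]
5 234 [(93, 42, 29), (97, 48, 34), (122, 82, 73), (161, 134, 125), (165, 136, 129), (140, 101, 91), (114, 76, 64), (140, 117, 113), (180, 168, 164)]
5 235 [(111, 57, 41), (115, 68, 52), (130, 85, 65), (156, 108, 88)
[... 1097 characters left out ...]
, (44, 43, 44), (42, 45, 47)]
4 227 [(48, 46, 50), (59, 59, 61), (93, 92, 90), (119, 119, 118), (100, 102, 101), (68, 67, 71), (50, 49, 52), (50, 50, 51), (50, 48, 51)]
4 228 [(45, 43, 47), (46, 44, 48), (61, 61, 61), (70, 70, 70), (62, 63, 65), (50, 47, 51), (49, 46, 50), (43, 44, 45), (46, 46, 47)]
4 229 [(42, 44, 48), (45, 47, 49), (47, 44, 49), (54, 50, 54), (46, 44, 49), (46, 48, 50), (47, 42, 47), (52, 50, 52), (44, 47, 48)]
4 230 [(51, 44, 45), (51, 46, 49), (48, 47, 51), (50, 47, 51), (46, 49, 53), (43, 42, 45), (44, 45, 47), (48, 46, 48), (45, 46, 49)]
4 231 [(78, 51, 45), (75, 53, 51), (62, 49, 49), (50, 44, 45), (49, 47, 50), (50, 47, 50), (46, 46, 47), (42, 42, 44), (46, 44, 49)]
```

Call:
{"method": "jog_arm", "body": {
  "targets": [
    [0,0,0,-0.5,0,0,0.8],
    [0,0,0,-0.6,0,0,0.8],
    [0,0,0,-0.5,0,0,0.8],
    [0,0,0,0,0,0,0.8]
  ]
}}

```text
time: 11.45
position: [0.5259, 0.1892, 0.2297]
tool_rot: [-0.063, 1.059, 0.101]
ft_force: [-0.3, 0.0, 0.0]
grip_width: 0.206
```

Run:
```python
from plan import *
infoc("L");print(get_state()["joint_positions"])
b=np.radians(26);n2=-np.sin(b)*CX+np.array([0,0,np.cos(b)])
t=COL["M"]+N*.012+RF[:,1]*.0008+RF[:,2]*.001
plan(t+n2*LEN,face(n2,CX),6,jaw=.8)
```

```text
t 11.45 tip [0.5918 0.1963 0.1115] rel (into,y,z) mm [-12.9603   0.5713  -2.0091] tilt deg 0.8445357770578924 F.n 0.17313004513895047 F [-0.2886  0.034   0.0366] grip 0.20648792080425296
[ 0.411  -0.2386 -0.8034  2.0832 -0.0301  0.7352 -0.2892]
rows 6 total shift in tool axes cm [ 0.22 -3.89 -1.3 ]
[0.0, 0.5, 0.0, 0.04, -0.65, -0.22, 0.8] ,
[0.0, 0.5, 0.0, 0.04, -0.65, -0.21, 0.8] ,
[0.0, 0.5, 0.0, 0.04, -0.65, -0.22, 0.8] ,
[0.0, 0.5, 0.0, 0.04, -0.65, -0.21, 0.8] ,
[0.0, 0.5, 0.0, 0.04, -0.65, -0.22, 0.8] ,
[0.0, 0.5, 0.0, 0.05, -0.64, -0.21, 0.8] ,
end [0.5202 0.1493 0.2216] [[0.004, -0.0, -0.002], [-0.002, -0.0, 0.001], [0.002, -0.003, 0.004]]
```

Call:
{"method": "jog_arm", "body": {
  "targets": [
    [0,0.6,0,0,-0.65,-0.2,0.8],
    [0,0.6,0,0,-0.65,-0.2,0.8],
    [0,0.6,0,0.05,-0.65,-0.2,0.8],
    [0,0.6,0,0.05,-0.65,-0.2,0.8],
    [0,0.6,0,0.05,-0.65,-0.2,0.8],
    [0,0.2,0,0.05,-0.65,-0.2,0.8],
    [0,0,0,0,0,0,0.8],
    [0,0,0,0,0,0,0.8]
  ]
}}

```text
time: 12.45
position: [0.5207, 0.1495, 0.2221]
tool_rot: [-0.066, 1.115, 0.1]
ft_force: [0.5, 0.1, 0.5]
grip_width: 0.205
```

```bash
cat >> look.py <<'E'
d=get_state()
if len(sys.argv)>3:
    b=np.radians(float(sys.argv[3]));n2=-np.sin(b)*CX+np.array([0,0,np.cos(b)])
    t,Rm=tip();C=COL[c];print("target shift tool axes to rel y.8 z1 (cm)",Rm.T@(C+RF[:,1]*.0008+RF[:,2]*.001-t)*100)
E
python3 look.py 9 M 26
```

```text
scene tip pred [409.0574 193.4442]
t 12.5 tip [0.5798 0.156  0.1004] rel (into,y,z) mm [-12.2293   0.7648   1.8558] tilt deg 3.988609003121548 F.n -0.6166525043241454 F [ 0.0913 -0.0412 -0.6624] grip 0.20352854928806022
[ 0.409  -0.2331 -0.7154  2.0897 -0.0804  0.7839 -0.1685]
target shift tool axes to rel y.8 z1 (cm) [ 1.2259  0.006  -0.0007]
```

View pics/c9.png

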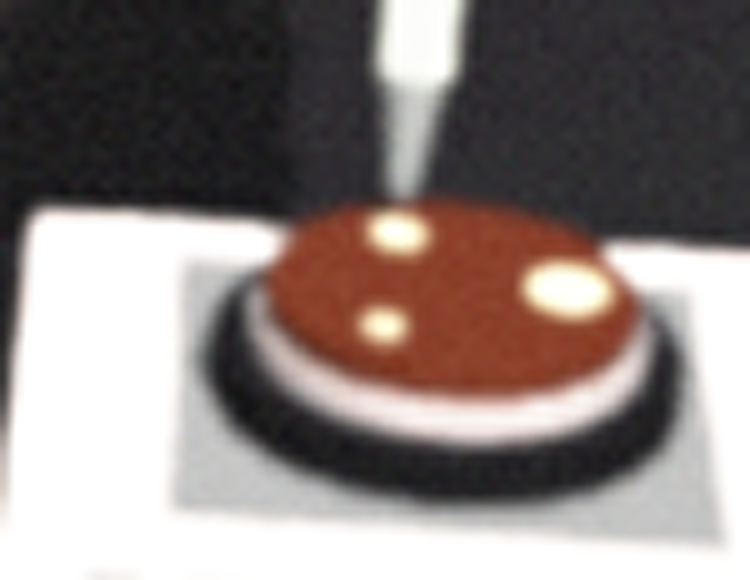

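Run:
```python
from pc import *
miss((401,196),(398.5,232),"M")
```

```text
colony seen [0.5831 0.1551 0.0881] tip seen [0.5816 0.1544 0.1013] miss y,z mm -0.47987857202365913 5.253023176287706 h 12.2289840706549
```

Run:
```python
from m import *
from plan import *
def cen(t,u,v,r):
    a=load(t)[0][v-r:v+r+1,u-r:u+r+1].astype(float)
    w=np.clip(a[...,1]-75,0,170); yy,xx=np.mgrid[v-r:v+r+1,u-r:u+r+1]
    return (w*xx).sum()/w.sum(),(w*yy).sum()/w.sum()
P={"L":((258,261,6),(387,239,5)),"M":((274,267,5),(369,233,4)),"S":((273,250,4),(368,242,4))}
for c in P:
    a=cen("top0",*P[c][0]);b=cen("scene0",*P[c][1]);p,e=tri(a,b);print(c,a,b,p,e,(p-COL[c])@RF*1000)
a=load("scene9")[0]
for v in range(224,234): print(v,[tuple(int(q) for q in a[v,u]) for u in range(366,374)])
```

```text
L (np.float64(257.543732895457), np.float64(260.3457033388068)) (np.float64(387.20214451078346), np.float64(238.04849518703546)) [0.6004 0.198  0.1043] 0.10320249008604605 [-2.3489  1.2254  1.9834]
M (np.float64(273.7596048298573), np.float64(266.78572996706913)) (np.float64(369.32609333724685), np.float64(232.84032873495744)) [0.5846 0.1555 0.0901] 1.0340897905469342 [-0.9835 -0.3353  0.7961]
S (np.float64(272.81305263157896), np.float64(250.26863157894738)) (np.float64(367.9132920438304), np.float64(242.075750357313)) [0.6256 0.156  0.1139] 0.6922035995949894 [ 0.0055 -0.1702 -0.208 ]
224 [(49, 44, 49), (56, 55, 58), (98, 101, 102), (155, 157, 154), (192, 194, 192), (191, 192, 188), (149, 148, 148), (92, 91, 92)]
225 [(51, 48, 54), (54, 52, 55), (95, 97, 99), (162, 166, 161), (191, 193, 191), (186, 186, 185), (134, 133, 134), (76, 74, 76)]
226 [(47, 43, 47), (52, 52, 56), (102, 101, 99), (166, 170, 165), (191, 192, 190), (175, 178, 176), (115, 117, 118), (58, 58, 58)]
227 [(45, 42, 47), (56, 54, 56), (99, 101, 100), (163, 163, 164), (185, 189, 184), (158, 161, 160), (103, 105, 103), (53, 50, 57)]
228 [(44, 41, 46), (56, 53, 57), (92, 91, 92), (149, 150, 150), (172, 175, 173), (138, 138, 137), (82, 81, 82), (52, 50, 53)]
229 [(49, 42, 45), (53, 45, 47), (81, 72, 73), (122, 117, 119), (147, 140, 136), (118, 109, 105), (84, 66, 67), (75, 53, 50)]
230 [(80, 50, 43), (84, 59, 51), (92, 70, 60), (124, 97, 87), (131, 99, 89), (128, 83, 75), (110, 59, 46), (110, 56, 45)]
231 [(135, 82, 63), (166, 130, 103), (196, 173, 140), (214, 187, 154), (203, 168, 133), (185, 135, 105), (148, 85, 66), (135, 67, 47)]
232 [(170, 114, 88), (234, 201, 164), (255, 251, 224), (255, 255, 236), (255, 248, 220), (243, 223, 182), (199, 152, 117), (153, 83, 59)]
233 [(172, 115, 85), (237, 207, 168), (255, 255, 232), (255, 255, 244), (255, 255, 240), (254, 246, 214), (222, 184, 145), (161, 99, 70)]
```

Run:
```python
from pc import *
f=lambda u,v:((u+.5-330)*10-.5,(v+.5-210)*10-.5)
miss(f(370.0,228.95),f(369.33,232.84),"M")
COL["M"]=COL["M"]+N*.001
miss(f(370.0,228.95),f(369.33,232.84),"M")
```

```text
colony seen [0.5836 0.155  0.0884] tip seen [0.5805 0.1552 0.1008] miss y,z mm 0.5357836219877553 3.5934317388685915 h 12.2289840706549
colony seen [0.5848 0.155  0.0902] tip seen [0.5805 0.1552 0.1008] miss y,z mm 0.6460282958876475 1.6347535632242274 h 11.229028070654888
```

Call:
{"method": "jog_arm", "body": {
  "targets": [
    [0,0,0,0.4,0,-0.1,0.8],
    [0,0,0,0.4,0,0,0.8],
    [0,0,0,0.2,0,0,0.8],
    [0,0,0,0,0,0,0.8],
    [0,0,0,0,0,0,0.8]
  ]
}}

```text
time: 13.12
position: [0.5242, 0.1497, 0.2127]
tool_rot: [-0.066, 1.115, 0.1]
ft_force: [0.5, -0.1, -1.1]
grip_width: 0.204
```

```bash
python3 look.py 10 M 26
```

```text
scene tip pred [403.924  227.4878]
t 13.175 tip [0.5834 0.1561 0.091 ] rel (into,y,z) mm [-2.3057  0.3887  0.2034] tilt deg 3.9932811410406894 F.n -0.4058956706448156 F [ 0.3553 -0.0275 -0.2667] grip 0.2043101014004161
[ 0.415  -0.2131 -0.728   2.0958 -0.0624  0.7613 -0.1838]
target shift tool axes to rel y.8 z1 (cm) [0.2244 0.0415 0.0955]
```

View pics/c10.png

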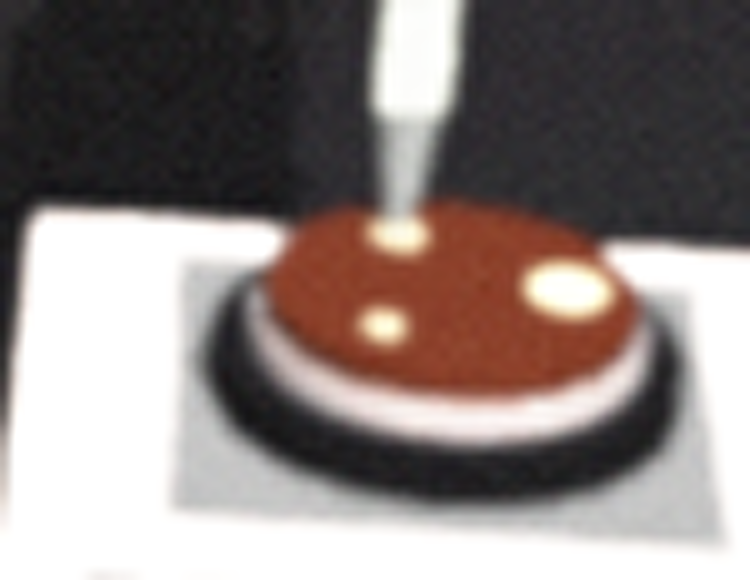

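Call:
{"method": "jog_arm", "body": {
  "targets": [
    [0,0,0,0.1,0,0,0.8],
    [0,0,0,0.1,0,0,0.8],
    [0,0,0,0,0,0,0.8],
    [0,0,0,0,0,0,0.8]
  ]
}}

```text
time: 13.68
position: [0.5252, 0.1498, 0.2112]
tool_rot: [-0.066, 1.115, 0.1]
ft_force: [-1.8, -0.1, 2.2]
grip_width: 0.208
```

```bash
python3 -c "
from plan import *
infoc('M')"
```

```text
t 13.675 tip [0.5844 0.1562 0.0894] rel (into,y,z) mm [-0.4412  0.4108  0.2813] tilt deg 3.974070823169595 F.n 2.8278712178814094 F [-1.8162 -0.063   2.2194] grip 0.20774503524192506
```

Call:
{"method": "jog_arm", "body": {
  "targets": [
    [0,0,0,0.1,0,0,0.8],
    [0,0,0,0,0,0,0.8],
    [0,0,0,0,0,0,0.8]
  ]
}}

```text
time: 14.05
position: [0.5257, 0.1498, 0.2102]
tool_rot: [-0.066, 1.115, 0.1]
ft_force: [-1.6, -0.6, 2.6]
grip_width: 0.205
```

```bash
python3 look.py 11 M
```

```text
scene tip pred [403.0213 238.474 ]
t 14.1 tip [0.5849 0.1563 0.0885] rel (into,y,z) mm [0.6235 0.4126 0.2183] tilt deg 3.9719837997841596 F.n 4.494693733452128 F [-1.8463 -0.995   4.066 ] grip 0.204944716885302
[ 0.417  -0.2064 -0.7321  2.0967 -0.056   0.7545 -0.1892]
```

View pics/c11.png

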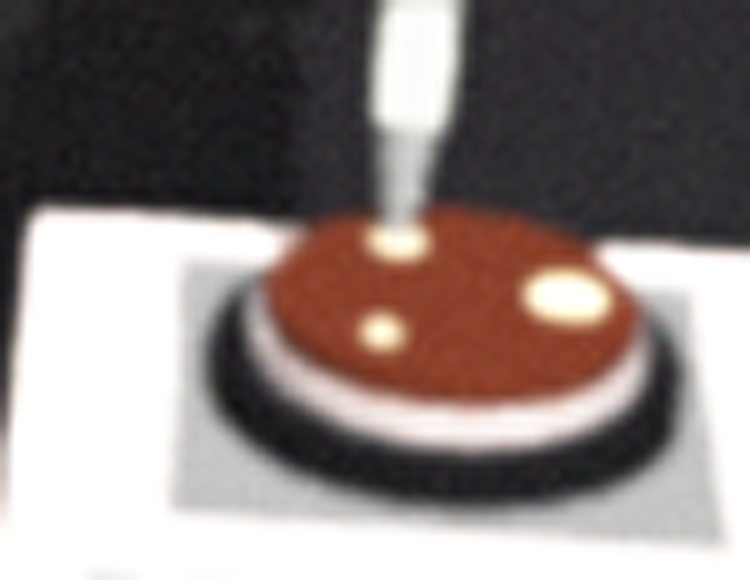

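Run:
```python
from h import *
a=load("scene11")[0];b=load("scene0")[0]
for v in range(228,239): print(v,[tuple(int(q) for q in a[v,u]) for u in range(366,374)])
print()
for v in range(228,239): print(v,[tuple(int(q) for q in b[v,u]) for u in range(366,374)])
```

```text
228 [(49, 48, 52), (79, 77, 78), (138, 138, 136), (180, 181, 179), (202, 203, 200), (191, 193, 190), (125, 127, 126), (70, 68, 68)]
229 [(51, 45, 49), (79, 80, 79), (136, 138, 138), (183, 185, 181), (203, 204, 201), (189, 192, 191), (129, 129, 126), (65, 60, 64)]
230 [(56, 47, 48), (83, 74, 74), (133, 133, 131), (179, 180, 176), (194, 193, 189), (166, 163, 160), (121, 105, 105), (88, 61, 58)]
231 [(86, 57, 47), (99, 78, 70), (140, 135, 129), (181, 181, 177), (189, 185, 181), (161, 144, 134), (132, 87, 77), (122, 58, 45)]
232 [(141, 89, 69), (162, 132, 109), (186, 173, 158), (203, 199, 192), (208, 201, 189), (197, 170, 154), (162, 109, 85), (137, 67, 46)]
233 [(174, 121, 93), (224, 196, 161), (242, 235, 206), (243, 239, 223), (246, 241, 224), (240, 226, 196), (208, 166, 134), (153, 86, 61)]
234 [(174, 118, 90), (226, 194, 159), (248, 241, 208), (253, 249, 231), (255, 252, 235), (251, 244, 214), (217, 179, 145), (161, 98, 74)]
235 [(153, 84, 61), (182, 134, 102), (220, 187, 150), (235, 210, 174), (239, 215, 180), (224, 192, 153), (184, 135, 105), (150, 81, 59)]
236 [(140, 66, 45), (143
[... 1067 characters left out ...]
, 242), (254, 247, 215), (224, 183, 149), (162, 100, 70)]
234 [(158, 93, 69), (197, 151, 117), (236, 209, 168), (248, 235, 196), (247, 236, 197), (241, 218, 176), (197, 149, 116), (153, 87, 63)]
235 [(144, 69, 48), (155, 87, 63), (173, 114, 86), (187, 135, 100), (193, 145, 110), (185, 131, 99), (162, 98, 72), (141, 68, 46)]
236 [(137, 63, 43), (141, 65, 42), (143, 69, 50), (149, 79, 55), (146, 74, 51), (148, 74, 50), (141, 68, 45), (140, 66, 43)]
237 [(139, 65, 42), (141, 64, 43), (139, 64, 42), (139, 62, 41), (139, 61, 43), (140, 63, 43), (140, 65, 43), (139, 64, 41)]
238 [(139, 63, 40), (140, 61, 41), (143, 67, 45), (142, 66, 44), (142, 65, 44), (136, 59, 38), (141, 66, 43), (140, 64, 41)]
```

Call:
{"method": "jog_arm", "body": {
  "targets": [
    [0,0,0,0.1,0,0,0.8],
    [0,0,0,0.1,0,0,0.8],
    [0,0,0,0,0,0,0.8],
    [0,0,0,0,0,0,0.8],
    [0,0,0,0,0,0,0.8]
  ]
}}

```text
time: 14.72
position: [0.5266, 0.1499, 0.2084]
tool_rot: [-0.066, 1.115, 0.1]
ft_force: [-1.3, -0.3, 4.7]
grip_width: 0.204
```

```bash
python3 look.py 12 M
```

```text
scene tip pred [402.2945 245.6641]
t 14.775 tip [0.5857 0.1564 0.0867] rel (into,y,z) mm [2.6246 0.4049 0.0759] tilt deg 3.971548018165771 F.n 5.6680823295010745 F [-1.8526 -0.5434  5.4468] grip 0.2015952184316571
[ 0.4184 -0.2018 -0.7349  2.0974 -0.0516  0.7501 -0.1929]
```

View pics/c12.png

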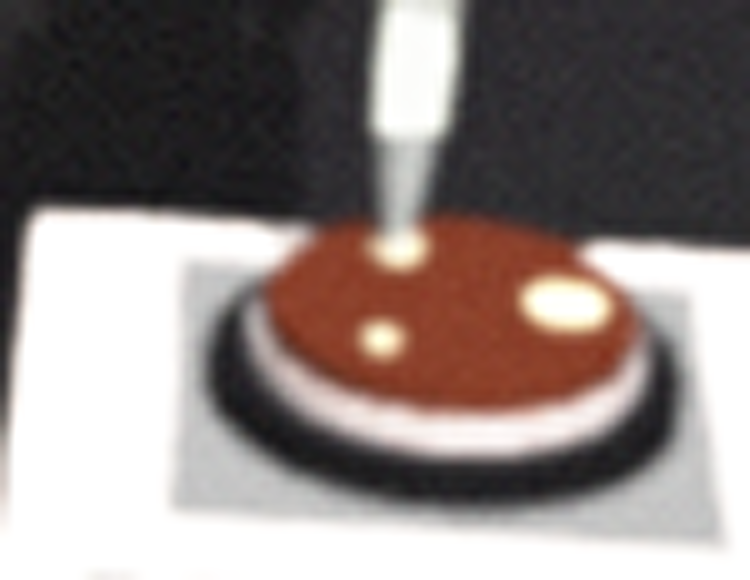

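Call:
{"method": "jog_arm", "body": {
  "targets": [
    [0,0,0,-0.5,0,0,0.8],
    [0,0,0,-0.6,0,0,0.8],
    [0,0,0,-0.5,0,0,0.8],
    [0,0,0,0,0,0,0.8]
  ]
}}

```text
time: 15.28
position: [0.5192, 0.1491, 0.2227]
tool_rot: [-0.066, 1.115, 0.1]
ft_force: [-0.6, 0.2, -0.2]
grip_width: 0.21
```

Run:
```python
from plan import *
infoc("M");print(get_state()["joint_positions"])
n2=-R.from_rotvec(get_state()["tool_rot"]).as_matrix()[:,0]
t=COL["S"]+N*.014+RF[:,1]*.001+RF[:,2]*.002
plan(t+N*LEN,RF,6,jaw=.8)
```

```text
t 15.275 tip [0.5783 0.1555 0.1009] rel (into,y,z) mm [-13.4554   0.3919   0.722 ] tilt deg 3.9987345747060665 F.n 0.10120122812504735 F [-0.5843  0.1872 -0.2061] grip 0.2096169549929918
[ 0.4029 -0.2373 -0.7088  2.092  -0.0823  0.7861 -0.1674]
rows 6 total shift in tool axes cm [-0.48 -0.41  3.98]
[0.0, -0.7, 0.0, -0.08, -0.07, 0.66, 0.8] ,
[0.0, -0.7, 0.0, -0.07, -0.07, 0.67, 0.8] ,
[0.0, -0.7, 0.0, -0.06, -0.07, 0.67, 0.8] ,
[0.0, -0.7, 0.0, -0.06, -0.07, 0.66, 0.8] ,
[0.0, -0.7, 0.0, -0.05, -0.06, 0.67, 0.8] ,
[0.0, -0.7, 0.0, -0.04, -0.07, 0.67, 0.8] ,
end [0.5532 0.1489 0.2445] [[0.004, -0.0, -0.002], [-0.002, -0.0, 0.001], [0.002, -0.003, 0.003]]
```

Call:
{"method": "jog_arm", "body": {
  "targets": [
    [0,-0.7,0,-0.1,-0.07,0.65,0.8],
    [0,-0.7,0,-0.1,-0.07,0.65,0.8],
    [0,-0.7,0,-0.1,-0.07,0.65,0.8],
    [0,-0.7,0,-0.1,-0.07,0.65,0.8],
    [0,-0.7,0,0,-0.07,0.65,0.8],
    [0,0,0,0,-0.07,0.65,0.8],
    [0,0,0,0,0,0,0.8],
    [0,0,0,0,0,0,0.8]
  ]
}}

```text
time: 16.27
position: [0.5522, 0.1487, 0.244]
tool_rot: [-0.062, 1.055, 0.102]
ft_force: [-0.2, 0.6, -0.6]
grip_width: 0.202
```

```bash
python3 look.py 13 S 30
python3 - <<'E'
from h import *
a=load("scene13")[0]
for v in range(230,246): print(v,[tuple(int(q) for q in a[v,u]) for u in range(365,374)])
E
```

```text
scene tip pred [394.0827 271.3176]
t 16.325 tip [0.6185 0.156  0.1261] rel (into,y,z) mm [-14.1267   0.6218  -0.2606] tilt deg 0.6479911386610961 F.n -0.6742072024982884 F [-0.5171  0.9264 -1.0146] grip 0.2051445758705345
[ 0.4194 -0.2108 -0.7135  2.0514 -0.0515  0.7447 -0.1753]
target shift tool axes to rel y.8 z1 (cm) [1.4114 0.0205 0.1387]
230 [(84, 55, 54), (105, 87, 84), (150, 146, 143), (193, 193, 190), (209, 211, 208), (207, 205, 203), (171, 160, 154), (130, 94, 88), (114, 62, 54)]
231 [(124, 64, 51), (127, 84, 74), (153, 143, 137), (196, 197, 193), (212, 214, 211), (202, 200, 193), (178, 156, 142), (147, 97, 80), (134, 66, 48)]
232 [(132, 62, 44), (138, 87, 73), (162, 145, 139), (194, 194, 191), (213, 213, 210), (219, 212, 203), (210, 187, 167), (179, 130, 105), (152, 84, 59)]
233 [(134, 62, 46), (142, 89, 74), (164, 146, 136), (198, 197, 193), (215, 216, 210), (232, 224, 209), (240, 226, 197), (211, 171, 138), (160, 93, 66)]
234 [(127, 59, 38), (140, 82, 68), (160, 136, 132), (192, 189, 185), (210, 207, 202), (215, 201, 186), (223, 191, 161), (193, 144, 115), (151, 83, 60)]

[... 897 characters left out ...]
8), (232, 199, 161), (234, 203, 162), (226, 187, 150), (182, 130, 99), (151, 79, 58), (140, 64, 42), (144, 67, 47)]
242 [(165, 102, 76), (221, 180, 145), (251, 241, 206), (255, 250, 223), (249, 238, 198), (209, 168, 134), (152, 86, 62), (142, 63, 41), (146, 69, 47)]
243 [(153, 84, 58), (193, 141, 111), (235, 204, 164), (244, 221, 184), (236, 207, 166), (188, 138, 108), (152, 82, 61), (140, 65, 41), (138, 62, 43)]
244 [(141, 68, 46), (157, 88, 63), (173, 116, 87), (188, 137, 105), (184, 126, 97), (158, 94, 68), (144, 67, 45), (143, 65, 44), (142, 64, 43)]
245 [(129, 59, 40), (137, 64, 47), (142, 71, 51), (147, 74, 52), (144, 74, 52), (139, 66, 46), (140, 63, 41), (139, 63, 40), (142, 68, 49)]
```

View pics/c13.png

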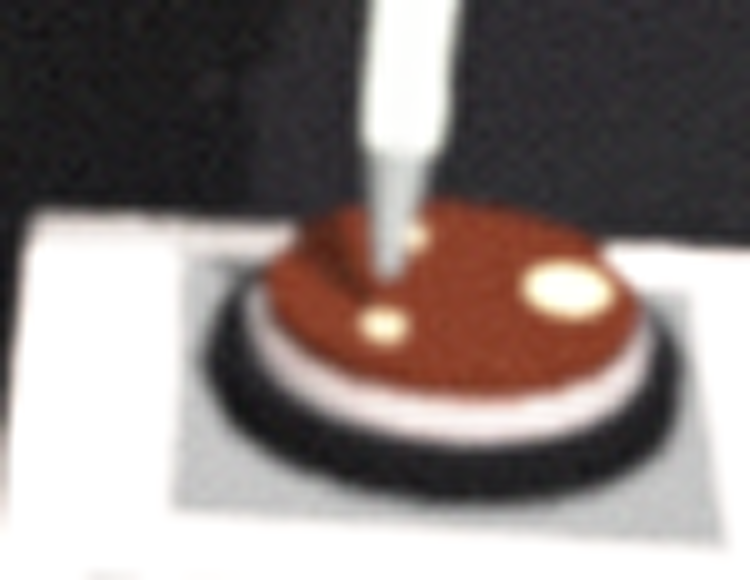

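Call:
{"method": "jog_arm", "body": {
  "targets": [
    [0,0,0,0.4,0,0.15,0.8],
    [0,0,0,0.4,0,0,0.8],
    [0,0,0,0.3,0,0,0.8],
    [0,0,0,0,0,0,0.8],
    [0,0,0,0,0,0,0.8]
  ]
}}

```text
time: 16.95
position: [0.559, 0.1494, 0.2354]
tool_rot: [-0.062, 1.054, 0.102]
ft_force: [0.3, 0.4, -0.2]
grip_width: 0.204
```

```bash
python3 look.py 14 S 30
python3 - <<'E'
from h import *
a=load("scene14")[0]
for v in range(236,247): print(v,[tuple(int(q) for q in a[v,u]) for u in range(365,373)])
E
```

```text
scene tip pred [390.0986 316.956 ]
t 17.0 tip [0.6254 0.1567 0.1176] rel (into,y,z) mm [-3.2776  0.5596  1.5487] tilt deg 0.6212891697871903 F.n 0.09558964755975505 F [-0.0571  0.397   0.1036] grip 0.20608835556705926
[ 0.4277 -0.1833 -0.7299  2.0504 -0.0241  0.7228 -0.197 ]
target shift tool axes to rel y.8 z1 (cm) [ 0.3282  0.0248 -0.0521]
236 [(89, 52, 42), (117, 94, 93), (164, 160, 158), (194, 196, 193), (205, 203, 200), (184, 173, 167), (155, 115, 104), (138, 71, 51)]
237 [(92, 55, 41), (114, 95, 90), (165, 162, 159), (201, 204, 200), (205, 204, 199), (177, 161, 151), (152, 104, 92), (141, 68, 47)]
238 [(90, 52, 39), (116, 99, 92), (164, 163, 161), (201, 203, 202), (201, 196, 193), (169, 143, 134), (145, 86, 72), (139, 63, 41)]
239 [(94, 50, 43), (117, 98, 90), (168, 164, 161), (198, 200, 197), (197, 189, 185), (166, 130, 120), (146, 79, 63), (139, 63, 41)]
240 [(101, 49, 35), (123, 101, 93), (173, 171, 164), (202, 199, 194), (191, 179, 170), (165, 126, 110), (143, 75, 52), (140, 65, 44)]
241 [(129, 74, 58), (153, 124, 104), (191, 176, 163), (222, 214, 199), (220, 202, 181), (180, 141, 117), (148, 75, 55), (140, 62, 42)]
242 [(155, 96, 70), (182, 143, 112), (212, 189, 161), (234, 219, 190), (239, 223, 191), (204, 164, 133), (154, 89, 64), (136, 60, 36)]
243 [(148, 78, 55), (174, 120, 92), (199, 157, 127), (221, 189, 155), (223, 189, 154), (185, 136, 107), (149, 79, 57), (140, 66, 42)]
244 [(142, 66, 46), (152, 81, 58), (163, 101, 75), (175, 116, 90), (174, 118, 88), (152, 88, 62), (142, 63, 44), (139, 65, 43)]
245 [(128, 58, 40), (138, 63, 44), (139, 66, 44), (142, 69, 48), (146, 76, 51), (137, 64, 43), (143, 69, 47), (143, 68, 46)]
246 [(119, 56, 41), (124, 55, 38), (128, 59, 39), (132, 59, 33), (139, 62, 42), (134, 60, 41), (137, 63, 38), (138, 62, 42)]
```

View pics/c14.png

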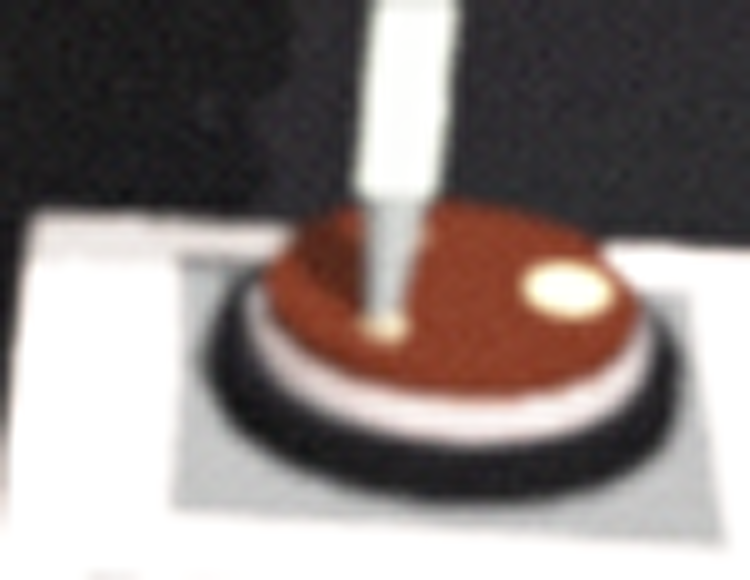

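Call:
{"method": "jog_arm", "body": {
  "targets": [
    [0,0,0,0.1,0,0,0.8],
    [0,0,0,0.1,0,0,0.8],
    [0,0,0,0,0,0,0.8],
    [0,0,0,0,0,0,0.8]
  ]
}}

```text
time: 17.5
position: [0.56, 0.1495, 0.2337]
tool_rot: [-0.062, 1.054, 0.102]
ft_force: [-0.2, 0.1, -0.2]
grip_width: 0.202
```

```bash
python3 -c "
from plan import *
infoc('S')"
```

```text
t 17.5 tip [0.6264 0.1568 0.1158] rel (into,y,z) mm [-1.2321  0.536   1.452 ] tilt deg 0.6270628665263445 F.n -0.05960542832398519 F [-0.1646  0.1107 -0.156 ] grip 0.20181655978778876
```

Call:
{"method": "jog_arm", "body": {
  "targets": [
    [0,0,0,0.1,0,0,0.8],
    [0,0,0,0,0,0,0.8],
    [0,0,0,0,0,0,0.8]
  ]
}}

```text
time: 17.88
position: [0.5606, 0.1496, 0.2329]
tool_rot: [-0.062, 1.054, 0.102]
ft_force: [-1.1, -0.3, -0.1]
grip_width: 0.203
```

```bash
python3 look.py 15 S;python3 - <<'E'
from h import *
a=load("scene15")[0]
for v in range(238,249): print(v,[tuple(int(q) for q in a[v,u]) for u in range(365,373)])
E
```

```text
scene tip pred [389.1944 328.5626]
t 17.925 tip [0.6269 0.1569 0.115 ] rel (into,y,z) mm [-0.2603  0.5946  1.5439] tilt deg 0.6191314892815474 F.n -0.3762884683081061 F [ 0.3568  0.5548 -0.1936] grip 0.20550982492912526
[ 0.4296 -0.1763 -0.7341  2.0511 -0.0167  0.7166 -0.203 ]
238 [(89, 51, 38), (116, 100, 94), (172, 170, 167), (200, 202, 198), (200, 197, 194), (177, 153, 147), (147, 94, 78), (143, 67, 49)]
239 [(92, 53, 43), (117, 100, 94), (174, 172, 170), (206, 208, 205), (200, 196, 192), (173, 148, 138), (146, 84, 67), (141, 65, 42)]
240 [(98, 53, 43), (124, 102, 95), (175, 174, 170), (207, 207, 204), (201, 193, 187), (166, 131, 124), (144, 80, 63), (141, 66, 42)]
241 [(127, 74, 56), (152, 126, 114), (184, 178, 173), (215, 211, 204), (209, 198, 184), (175, 134, 122), (144, 76, 56), (140, 63, 43)]
242 [(151, 93, 68), (183, 144, 125), (197, 180, 169), (221, 212, 197), (226, 208, 187), (192, 154, 128), (144, 77, 54), (141, 66, 43)]
243 [(153, 86, 61), (168, 112, 90), (181, 140, 123), (201, 169, 149), (205, 173, 145), (173, 124, 95), (148, 77, 54), (144, 70, 46)]
244 [(138, 65, 45), (149, 79, 58), (154, 88, 71), (164, 107, 84), (168, 112, 85), (153, 86, 61), (143, 70, 50), (141, 63, 42)]
245 [(130, 56, 37), (136, 62, 41), (141, 67, 45), (142, 66, 47), (146, 74, 53), (141, 68, 45), (138, 62, 40), (144, 66, 44)]
246 [(117, 56, 40), (121, 56, 36), (131, 59, 41), (133, 60, 42), (132, 57, 38), (139, 64, 43), (138, 63, 43), (138, 63, 41)]
247 [(139, 94, 84), (128, 76, 58), (128, 67, 53), (125, 64, 45), (128, 64, 47), (128, 57, 38), (135, 64, 41), (137, 63, 39)]
248 [(192, 163, 154), (181, 146, 137), (174, 136, 124), (161, 118, 107), (152, 100, 86), (142, 87, 71), (138, 76, 61), (138, 75, 57)]
```

View pics/c15.png

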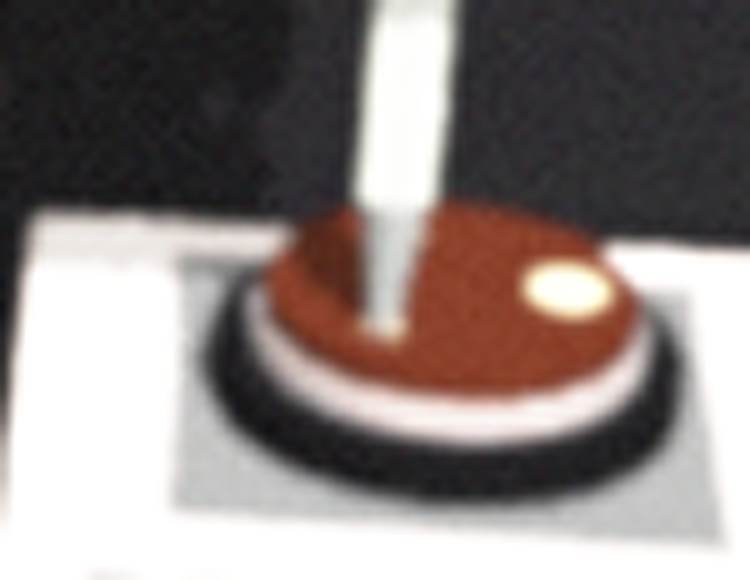

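Call:
{"method": "jog_arm", "body": {
  "targets": [
    [0,0,0,0.05,0,-0.1,0.8],
    [0,0,0,0.05,0,0,0.8],
    [0,0,0,0,0,0,0.8],
    [0,0,0,0,0,0,0.8]
  ]
}}

```text
time: 18.42
position: [0.5606, 0.1497, 0.2321]
tool_rot: [-0.062, 1.053, 0.102]
ft_force: [1.0, 0.2, 3.3]
grip_width: 0.203
```

```bash
python3 -c "
from plan import *
infoc('S')"
```

```text
t 18.425 tip [0.6271 0.1569 0.1142] rel (into,y,z) mm [0.4843 0.5936 1.3003] tilt deg 0.5699820254696587 F.n 2.3754359528073943 F [0.9778 0.1922 3.3165] grip 0.20312777788638997
```

Call:
{"method": "jog_arm", "body": {
  "targets": [
    [0,0,0,0.1,0,0,0.8],
    [0,0,0,0,0,0,0.8],
    [0,0,0,0,0,0,0.8]
  ]
}}

```text
time: 18.8
position: [0.561, 0.1497, 0.231]
tool_rot: [-0.062, 1.053, 0.102]
ft_force: [0.2, -0.9, 4.2]
grip_width: 0.203
```

```bash
python3 look.py 16 S;python3 - <<'E'
from h import *
a=load("scene16")[0]
for v in range(239,248): print(v,[tuple(int(q) for q in a[v,u]) for u in range(365,373)])
E
```

```text
scene tip pred [388.6772 334.3885]
t 18.85 tip [0.6273 0.157  0.113 ] rel (into,y,z) mm [1.6182 0.6356 0.8697] tilt deg 0.5971994286189902 F.n 3.5353523427395293 F [0.7734 0.4685 4.5567] grip 0.20149629391080445
[ 0.4302 -0.1737 -0.736   2.0536 -0.0136  0.7115 -0.2059]
239 [(89, 53, 40), (122, 106, 102), (172, 171, 167), (203, 206, 202), (200, 194, 190), (167, 144, 138), (148, 87, 75), (140, 64, 42)]
240 [(93, 48, 36), (123, 105, 99), (180, 179, 175), (204, 204, 200), (193, 188, 183), (164, 134, 124), (140, 77, 60), (141, 62, 41)]
241 [(111, 59, 45), (129, 110, 103), (177, 176, 171), (204, 202, 199), (188, 177, 170), (155, 115, 103), (140, 72, 55), (136, 58, 38)]
242 [(135, 75, 59), (157, 132, 113), (197, 191, 183), (210, 206, 198), (190, 175, 161), (160, 114, 98), (142, 69, 50), (145, 68, 44)]
243 [(151, 86, 62), (177, 141, 120), (206, 192, 175), (216, 203, 190), (195, 170, 154), (163, 110, 91), (142, 68, 46), (137, 60, 38)]
244 [(146, 73, 51), (163, 107, 85), (177, 138, 118), (178, 144, 126), (170, 124, 102), (151, 89, 67), (140, 68, 43), (144, 70, 48)]
245 [(137, 64, 42), (141, 71, 49), (144, 78, 58), (148, 82, 61), (145, 74, 54), (138, 65, 44), (142, 66, 47), (143, 67, 45)]
246 [(121, 56, 35), (130, 59, 39), (134, 63, 41), (136, 59, 39), (140, 66, 44), (141, 64, 42), (140, 64, 39), (142, 65, 43)]
247 [(120, 64, 51), (120, 60, 44), (115, 52, 38), (126, 59, 38), (128, 54, 36), (138, 65, 43), (133, 59, 39), (137, 64, 41)]
```

View pics/c16.png

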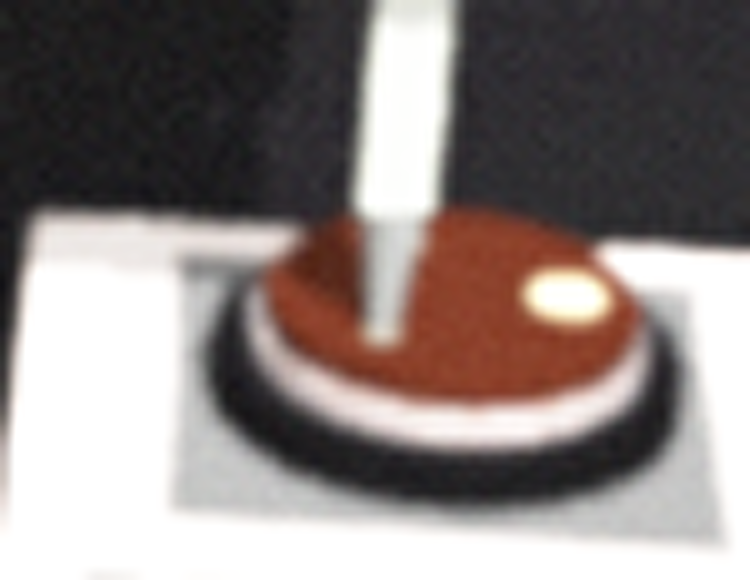

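Call:
{"method": "jog_arm", "body": {
  "targets": [
    [0,0,0,0.1,0,0,0.8],
    [0,0,0,0.1,0,0,0.8],
    [0,0,0,0,0,0,0.8],
    [0,0,0,0,0,0,0.8],
    [0,0,0,0,0,0,0.8]
  ]
}}

```text
time: 19.48
position: [0.5617, 0.1498, 0.2291]
tool_rot: [-0.062, 1.054, 0.102]
ft_force: [-1.0, -0.2, 5.0]
grip_width: 0.211
```

```bash
python3 look.py 17 S;python3 - <<'E'
from h import *
a=load("scene17")[0]
for v in range(239,248): print(v,[tuple(int(q) for q in a[v,u]) for u in range(365,373)])
E
```

```text
scene tip pred [387.8942 341.8565]
t 19.525 tip [0.6282 0.1571 0.1112] rel (into,y,z) mm [3.65   0.6208 0.7192] tilt deg 0.6080813766438402 F.n 4.726361096018805 F [-0.9295 -1.0491  4.8559] grip 0.2035976365624197
[ 0.4315 -0.1689 -0.7389  2.054  -0.0084  0.7076 -0.2101]
239 [(93, 59, 48), (125, 113, 105), (181, 180, 175), (206, 207, 205), (203, 201, 198), (173, 152, 144), (147, 93, 80), (140, 64, 44)]
240 [(92, 58, 46), (123, 109, 103), (176, 176, 173), (203, 205, 202), (203, 201, 198), (169, 142, 135), (145, 82, 67), (141, 68, 45)]
241 [(96, 55, 45), (127, 110, 105), (181, 180, 179), (206, 206, 205), (197, 190, 186), (166, 133, 123), (143, 78, 59), (140, 63, 42)]
242 [(110, 60, 44), (134, 117, 106), (184, 182, 177), (207, 205, 200), (195, 179, 172), (158, 116, 104), (146, 76, 57), (140, 64, 43)]
243 [(135, 76, 55), (153, 125, 110), (192, 181, 171), (207, 196, 185), (197, 169, 154), (164, 112, 90), (143, 69, 48), (142, 64, 44)]
244 [(144, 80, 57), (161, 114, 96), (191, 164, 145), (204, 180, 160), (199, 161, 138), (166, 107, 81), (145, 69, 46), (139, 66, 43)]
245 [(144, 71, 49), (153, 90, 67), (167, 116, 96), (169, 122, 99), (175, 120, 93), (154, 87, 61), (146, 71, 50), (141, 63, 42)]
246 [(134, 61, 41), (140, 66, 45), (141, 68, 47), (150, 81, 57), (142, 75, 50), (143, 72, 48), (143, 67, 45), (145, 69, 45)]
247 [(126, 59, 40), (131, 58, 38), (134, 62, 40), (136, 61, 38), (139, 64, 45), (139, 62, 41), (141, 63, 41), (139, 64, 40)]
```

View pics/c17.png

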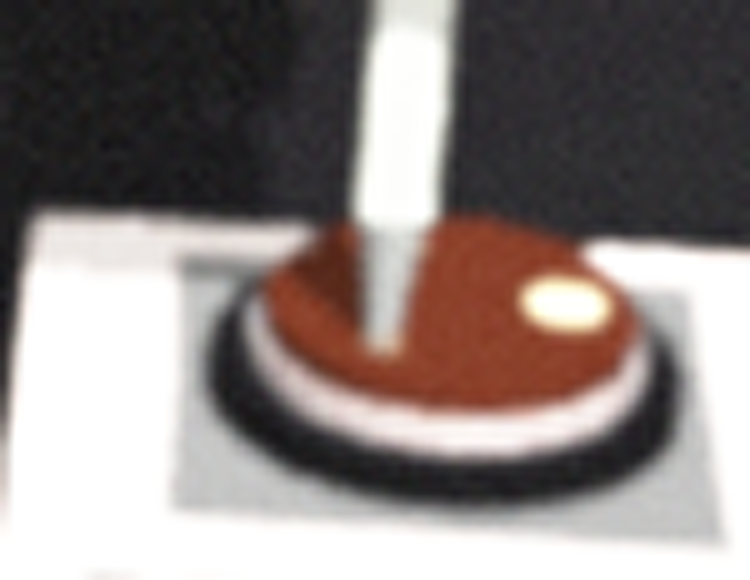

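Call:
{"method": "jog_arm", "body": {
  "targets": [
    [0,0,0,0.04,0,0,0.8],
    [0,0,0,0,0,0,0.8],
    [0,0,0,0,0,0,0.8]
  ]
}}

```text
time: 19.9
position: [0.5619, 0.1498, 0.2287]
tool_rot: [-0.062, 1.054, 0.102]
ft_force: [-1.5, 0.2, 5.8]
grip_width: 0.203
```

Call:
{"method": "jog_arm", "body": {
  "targets": [
    [0,0,0,-0.4,0,0,0.8],
    [0,0,0,-0.8,0,0,0.8],
    [0,0,0,-1.2,0,0,0.8],
    [0,0,0,-1.5,0,0,0.8],
    [0,0,0,-1,0,0,0.8],
    [0,0,0,0,0,0,0.8]
  ]
}}

```text
time: 20.65
position: [0.5379, 0.1473, 0.2725]
tool_rot: [-0.063, 1.052, 0.101]
ft_force: [0.1, 1.1, -1.5]
grip_width: 0.203
```

Run:
```python
from plan import *
print(get_state()["joint_positions"],get_state()["ft_force"])
# fork refinement from scene3 (pen lifted)
from h import *
crop("scene3",200,200,55,50,12,"f3")
plan(np.array([.5,.0,.31]),down(-10),6,jaw=.8)
```

```text
[ 0.3818 -0.2728 -0.6578  2.0389 -0.0975  0.8106 -0.1377] [ 0.092   1.1267 -1.4805]
rows 6 total shift in tool axes cm [ -5.91 -14.21  -2.89]
[2.7, 4.9, -0.7, -0.99, -2.37, -0.48, 0.8] ,
[2.7, 4.9, -0.7, -0.92, -2.4, -0.45, 0.8] ,
[2.7, 4.9, -0.7, -0.85, -2.43, -0.41, 0.8] ,
[2.7, 4.9, -0.7, -0.78, -2.46, -0.37, 0.8] ,
[2.7, 4.9, -0.7, -0.73, -2.49, -0.31, 0.8] ,
[2.7, 4.9, -0.7, -0.67, -2.52, -0.26, 0.8] ,
end [ 0.5  -0.    0.31] [[0.001, 0.001, -0.0], [-0.002, -0.0, -0.001], [0.0, -0.001, 0.001]]
```

View pics/f3.png

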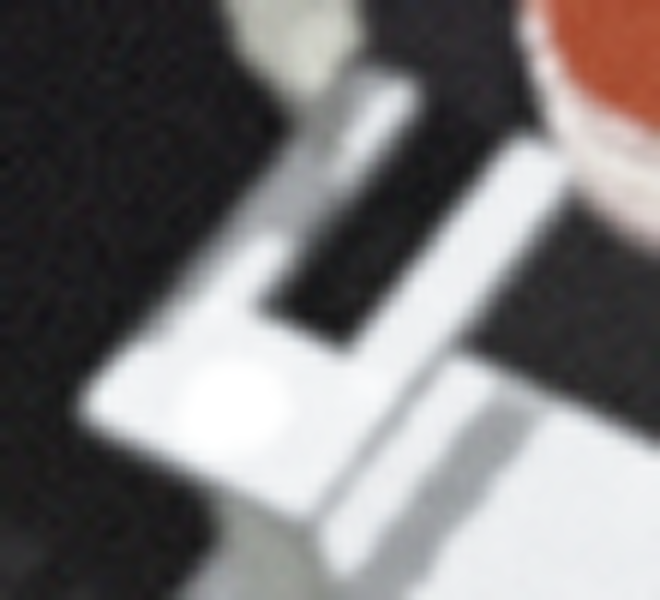

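Run:
```python
from plan import *
from h import *
f=lambda U,V: atz("scene",(U+.5)/12-.5+200,(V+.5)/12-.5+200,.13)[:2]
a,b,c,d=f(258,303),f(350,350),f(425,95),f(517,135)
print(a,b,c,d, "gap",np.linalg.norm(a-b)*1e3,np.linalg.norm(c-d)*1e3)
m0=(a+b)/2;m1=(c+d)/2;u=(m0-m1)/np.linalg.norm(m0-m1);print("closed mid",m0,"open mid",m1,np.linalg.norm(m0-m1)*1e3,"yaw",np.degrees(np.arctan2(u[1],u[0])))
print("fork from closed",m0-.028*u,"from open",m1+.032*u)
p=np.array([.636,-.1674]);nrm=np.array([-u[1],u[0]])
print("grasp TCP lateral mm",(p-m0)@nrm*1e3,"along from closed",(p-m0)@u*1e3)
plan(np.array([.56,.0,.31]),down(-10),6,jaw=.8)
```

```text
[ 0.6532 -0.1837] [ 0.6602 -0.1632] [ 0.5997 -0.1658] [ 0.6056 -0.1454] gap 21.72892277745565 21.28058333695511
closed mid [ 0.6567 -0.1734] open mid [ 0.6027 -0.1556] 56.922053481615 yaw -18.260653448349395
fork from closed [ 0.6301 -0.1646] from open [ 0.633  -0.1656]
grasp TCP lateral mm -0.7688534518953368 along from closed -21.55226758503337
rows 6 total shift in tool axes cm [ -2.96 -14.9    2.29]
[2.7, 4.9, -0.7, -0.49, -2.48, 0.38, 0.8] ,
[2.7, 4.9, -0.7, -0.5, -2.47, 0.46, 0.8] ,
[2.7, 4.9, -0.7, -0.51, -2.45, 0.53, 0.8] ,
[2.7, 4.9, -0.7, -0.53, -2.43, 0.6, 0.8] ,
[2.7, 4.9, -0.7, -0.56, -2.41, 0.66, 0.8] ,
[2.7, 4.9, -0.7, -0.58, -2.39, 0.73, 0.8] ,
end [ 0.56 -0.    0.31] [[0.001, 0.001, -0.0], [-0.002, -0.0, -0.001], [0.0, -0.001, 0.001]]
```

Call:
{"method": "jog_arm", "body": {
  "targets": [
    [2.7,4.9,-0.7,-0.5,-2.5,0.4,0.8],
    [2.7,4.9,-0.7,-0.5,-2.5,0.5,0.8],
    [2.7,4.9,-0.7,-0.5,-2.5,0.5,0.8],
    [2.7,4.9,-0.7,-0.5,-2.4,0.6,0.8],
    [2.7,4.9,-0.7,-0.6,-2.4,0.7,0.8],
    [2.7,4.9,-0.7,-0.6,-2.4,0.7,0.8],
    [0,0,0,0,0,0,0.8]
  ]
}}

```text
time: 21.52
position: [0.5617, -0.0039, 0.3077]
tool_rot: [0.141, 1.569, -0.142]
ft_force: [-0.6, -0.0, -1.0]
grip_width: 0.203
```

Run:
```python
from plan import *
print(get_state()["joint_positions"])
plan(np.array([.634,-.1665,.305]),down(-18),6,jaw=.8)
```

```text
[ 0.4872  0.1496 -0.5887  1.5515  0.0834  1.469  -0.2849]
rows 6 total shift in tool axes cm [  0.25 -14.71  10.02]
[1.3, -0.0, 0.0, 0.04, -2.45, 1.67, 0.8] ,
[1.3, -0.0, 0.0, 0.04, -2.41, 1.73, 0.8] ,
[1.3, -0.0, 0.0, 0.04, -2.37, 1.78, 0.8] ,
[1.3, -0.0, 0.0, 0.04, -2.33, 1.83, 0.8] ,
[1.3, -0.0, 0.0, 0.05, -2.29, 1.88, 0.8] ,
[1.3, -0.0, 0.0, 0.04, -2.25, 1.94, 0.8] ,
end [ 0.634  -0.1665  0.305 ] [[-0.003, 0.002, -0.001], [-0.0, -0.001, -0.002], [0.0, -0.001, -0.003]]
```

Tip stays at z≈0.17, above the fork (0.13).

Call:
{"method": "jog_arm", "body": {
  "targets": [
    [1.3,0,0,0,-2.45,1.65,0.8],
    [1.3,0,0,0,-2.4,1.75,0.8],
    [1.3,0,0,0,-2.35,1.8,0.8],
    [1.3,0,0,0,-2.35,1.85,0.8],
    [1.3,0,0,0,-2.3,1.9,0.8],
    [1.3,0,0,0,-2.25,1.9,0.8],
    [0,0,0,0,0,0,0.8],
    [0,0,0,0,0,0,0.8]
  ]
}}

```text
time: 22.52
position: [0.6334, -0.163, 0.309]
tool_rot: [0.244, 1.558, -0.245]
ft_force: [-0.3, 0.5, -0.6]
grip_width: 0.201
```

```bash
cat > look2.py <<'E'
import sys
from plan import *
from bench import *
from h import *
k=sys.argv[1]
im,d=get_image("scene");np.savez(f"pics/scene{k}.npz",im=im,d=d);crop(f"scene{k}",195,170,65,75,8,f"c{k}")
t,Rm=tip();print("tip pred",(proj("scene",t)-[195,170]+.5)*8,t,"vertical deg",np.degrees(np.arccos(-Rm[2,0])))
for P in([.6323,-.1652,.13],[.634,-.1665,.13]): print("proj",(proj("scene",P)-[195,170]+.5)*8)
print(get_state()["ft_force"])
plan(np.array([.634,-.1665,.305]),down(-18),1,jaw=.8)
E
python3 look2.py 20
```

```text
tip pred [278.6999 310.3527] [ 0.6333 -0.1625  0.1737] vertical deg 0.08439417800411171
proj [294.3703 393.6101]
proj [288.4166 397.6618]
[ 0.6393 -0.2684 -0.3513]
rows 1 total shift in tool axes cm [ 0.42 -0.38  0.18]
[0.2, -0.1, 0.1, 0.42, -0.38, 0.18, 0.8] ,
end [ 0.634  -0.1665  0.305 ] [[0.001, -0.0, 0.0], [0.0, 0.0, 0.0], [0.0, 0.001, 0.001]]
```

View pics/c20.png

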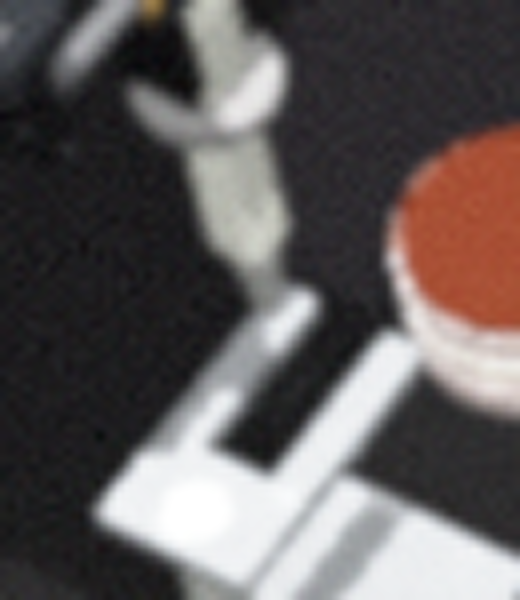

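Call:
{"method": "jog_arm", "body": {
  "targets": [
    [0.2,0,0,0.5,-0.35,0.15,0.8],
    [0,0,0,1.5,0,0,0.8],
    [0,0,0,1.5,0,0,0.8],
    [0,0,0,0,0,0,0.8],
    [0,0,0,0,0,0,0.8]
  ]
}}

```text
time: 23.2
position: [0.6339, -0.1669, 0.2742]
tool_rot: [0.246, 1.558, -0.248]
ft_force: [0.0, 0.3, 0.4]
grip_width: 0.208
```

```bash
python3 look2.py 21
```

```text
tip pred [281.4746 379.6469] [ 0.634  -0.1671  0.1391] vertical deg 0.09066643224006894
proj [294.3703 393.6101]
proj [288.4166 397.6618]
[-0.2607 -0.194  -0.2752]
rows 1 total shift in tool axes cm [-3.04  0.03 -0.02]
[-0.0, -0.0, 0.1, -3.04, 0.03, -0.02, 0.8] ,
end [ 0.634  -0.1665  0.305 ] [[-0.0, 0.001, -0.0], [0.0, -0.0, -0.001], [0.0, 0.0, -0.0]]
```

View pics/c21.png

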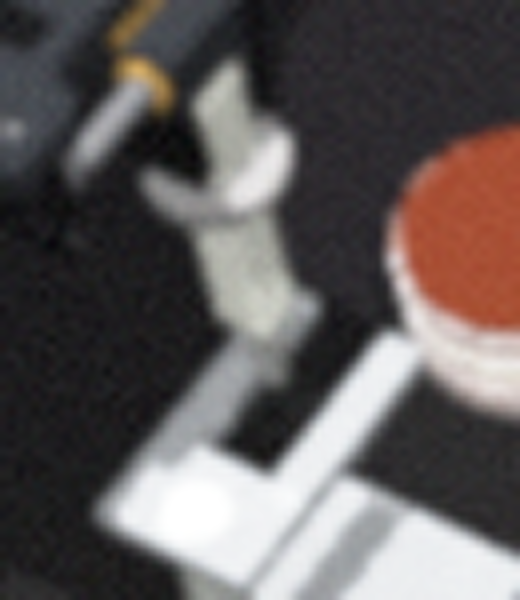

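Call:
{"method": "jog_arm", "body": {
  "targets": [
    [0,0,0,0.5,0.15,0,0.8],
    [0,0,0,1.5,0,0,0.8],
    [0,0,0,1.5,0,0,0.8],
    [0,0,0,0,0,0,0.8],
    [0,0,0,0,0,0,0.8]
  ]
}}

```text
time: 23.88
position: [0.6343, -0.1656, 0.2392]
tool_rot: [0.246, 1.558, -0.248]
ft_force: [1.0, 0.9, 0.9]
grip_width: 0.207
```

```bash
python3 look2.py 22
```

```text
tip pred [303.8028 448.4352] [ 0.6344 -0.1658  0.1041] vertical deg 0.09320676547575617
proj [294.3703 393.6101]
proj [288.4166 397.6618]
[ 1.4668 -0.3441  0.1371]
rows 1 total shift in tool axes cm [-6.54 -0.11 -0.02]
[-0.0, -0.0, 0.1, -6.54, -0.11, -0.02, 0.8] ,
end [ 0.634  -0.1665  0.305 ] [[-0.0, 0.001, -0.0], [0.0, -0.0, -0.001], [0.0, 0.0, -0.0]]
```

View pics/c22.png

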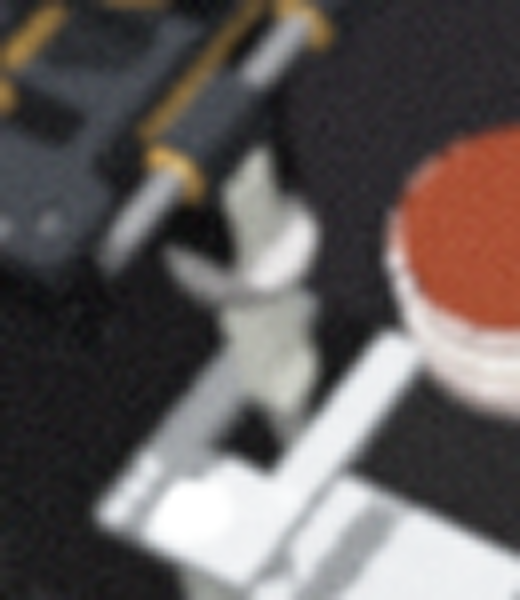

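Call:
{"method": "jog_arm", "body": {
  "targets": [
    [0,0,0,0.7,0,0,0.8],
    [0,0,0,0.7,0,0,0.8],
    [0,0,0,0.7,0,0,0.8],
    [0,0,0,0,0,0,0.8]
  ]
}}

```text
time: 24.42
position: [0.6337, -0.1656, 0.2171]
tool_rot: [0.246, 1.559, -0.248]
ft_force: [-0.0, -0.9, -0.5]
grip_width: 0.202
```

```bash
python3 look2.py 23
```

```text
tip pred [315.7335 486.7626] [ 0.6337 -0.1658  0.0822] vertical deg 0.135250526059374
proj [294.3703 393.6101]
proj [288.4166 397.6618]
[-0.1395  0.173  -0.6295]
rows 1 total shift in tool axes cm [-8.73 -0.1   0.01]
[-0.0, -0.1, 0.1, -8.73, -0.1, 0.01, 0.8] ,
end [ 0.634  -0.1665  0.305 ] [[0.0, 0.001, -0.0], [-0.0, -0.0, -0.001], [0.0, -0.0, 0.0]]
```

View pics/c23.png

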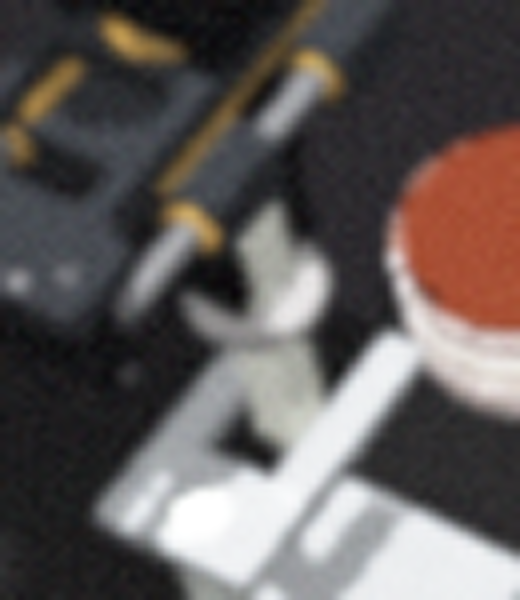

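Call:
{"method": "jog_arm", "body": {
  "targets": [
    [0,0,0,1,0,0,0.8],
    [0,0,0,1,0,0,0.8],
    [0,0,0,1,0,0,0.8],
    [0,0,0,1,0,0,0.8],
    [0,0,0,0.5,0,0,0.8],
    [0,0,0,0,0,0,0.8],
    [0,0,0,0,0,0,0.8]
  ]
}}

```text
time: 25.35
position: [0.6345, -0.1657, 0.1736]
tool_rot: [0.246, 1.557, -0.248]
ft_force: [-0.4, -0.8, -1.3]
grip_width: 0.206
```

```bash
python3 look2.py 24
```

```text
tip pred [336.0583 565.8626] [ 0.6344 -0.1659  0.0382] vertical deg 0.09417888839355852
proj [294.3703 393.6101]
proj [288.4166 397.6618]
[-0.1693 -0.409  -0.759 ]
rows 1 total shift in tool axes cm [-13.13  -0.11  -0.02]
[-0.0, 0.0, 0.1, -13.13, -0.11, -0.02, 0.8] ,
end [ 0.634  -0.1665  0.305 ] [[0.0, 0.001, -0.0], [0.0, -0.0, -0.001], [0.0, 0.0, 0.0]]
```

View pics/c24.png

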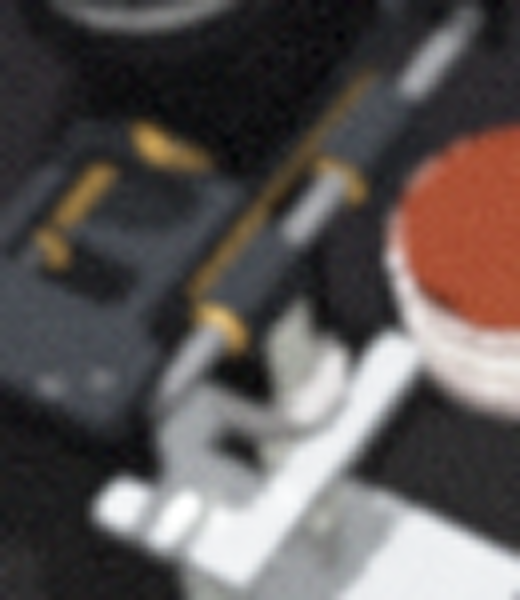

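Call:
{"method": "jog_arm", "body": {
  "targets": [
    [0,0,0,0.4,0,0,0.8],
    [0,0,0,0.2,0,0,0.8],
    [0,0,0,0.1,0,0,0.8],
    [0,0,0,0,0,0,0.8],
    [0,0,0,0,0,0,0.8]
  ]
}}

```text
time: 26.02
position: [0.6342, -0.1657, 0.1663]
tool_rot: [0.246, 1.558, -0.248]
ft_force: [-0.3, -0.6, 0.1]
grip_width: 0.203
```

Call:
{"method": "jog_arm", "body": {
  "targets": [
    [0,0,0,0.1,0,0,0.8],
    [0,0,0,0,0,0,0.8]
  ]
}}

```text
time: 26.28
position: [0.6343, -0.1657, 0.1656]
tool_rot: [0.246, 1.557, -0.248]
ft_force: [-0.6, 0.6, 1.0]
grip_width: 0.205
```

Call:
{"method": "jog_arm", "body": {
  "targets": [
    [0,0,0,0.1,0,0,0.8],
    [0,0,0,0,0,0,0.8],
    [0,0,0,0,0,0,0.8]
  ]
}}

```text
time: 26.65
position: [0.6343, -0.1657, 0.1655]
tool_rot: [0.246, 1.557, -0.249]
ft_force: [-1.6, 1.6, 6.2]
grip_width: 0.207
```

```bash
python3 look2.py 25
```

```text
tip pred [339.9213 579.2108] [ 0.6343 -0.1659  0.03  ] vertical deg 0.10858717144630844
proj [294.3703 393.6101]
proj [288.4166 397.6618]
[-2.7001 -0.1353  6.4602]
rows 1 total shift in tool axes cm [-13.95  -0.11  -0.01]
[-0.0, 0.0, 0.1, -13.95, -0.11, -0.01, 0.8] ,
end [ 0.634  -0.1665  0.305 ] [[-0.0, 0.001, -0.0], [-0.0, -0.0, -0.001], [0.0, -0.0, 0.0]]
```

View pics/c25.png

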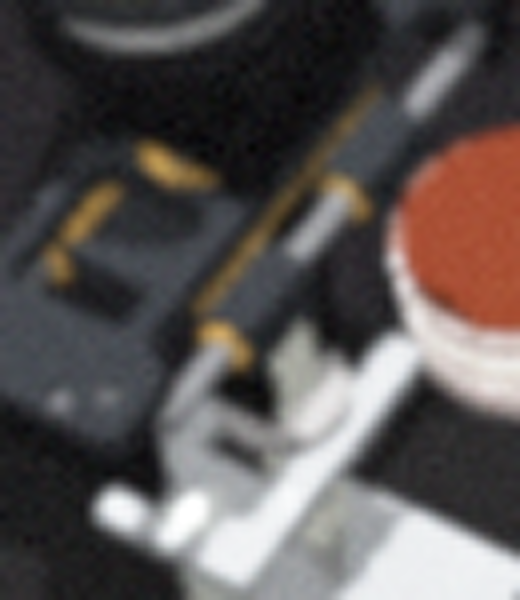

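Call:
{"method": "jog_arm", "body": {
  "targets": [
    [0,0,0,-0.05,0,0,0.8],
    [0,0,0,0,0,0,2],
    [0,0,0,0,0,0,2.4],
    [0,0,0,0,0,0,3],
    [0,0,0,0,0,0,4.5],
    [0,0,0,0,0,0,6],
    [0,0,0,0,0,0,6],
    [0,0,0,0,0,0,6]
  ]
}}

```text
time: 27.7
position: [0.6342, -0.1657, 0.1647]
tool_rot: [0.246, 1.558, -0.248]
ft_force: [-0.6, -0.5, -0.3]
grip_width: 0.663
```

Call:
{"method": "jog_arm", "body": {
  "targets": [
    [0,0,0,-1,0,0,6],
    [0,0,0,-2,0,0,6],
    [0,0,0,-3,0,0,6],
    [0,0,0,-4,0,0,6],
    [0,0,0,-4,0,0,6],
    [0,0,0,-2,-3,-3,6],
    [0,0,0,0,-5,-3,6],
    [0,0,0,0,0,0,6],
    [0,0,0,0,0,0,6]
  ]
}}

```text
time: 28.82
position: [0.5529, -0.2226, 0.3264]
tool_rot: [0.246, 1.556, -0.248]
ft_force: [-0.5, 1.0, 0.7]
grip_width: 0.688
```

```bash
python3 look2.py 26
python3 - <<'E'
from h import *
from bench import *
im,d=get_image("top");np.savez("pics/top26.npz",im=im,d=d);cv2.imwrite("pics/top26.png",im[:,:,::-1])
im=load("scene26")[0];cv2.imwrite("pics/scene26.png",im[:,:,::-1])
E
```

```text
tip pred [151.2302  25.0997] [ 0.5534 -0.2219  0.1904] vertical deg 0.06743163669051383
proj [294.3703 393.6101]
proj [288.4166 397.6618]
[ 0.0036 -0.8244  0.6338]
rows 1 total shift in tool axes cm [2.09 7.74 5.97]
[0.1, 0.0, 0.1, 2.09, 7.74, 5.97, 0.8] ,
end [ 0.634  -0.1666  0.305 ] [[0.001, 0.001, -0.0], [0.001, -0.0, -0.001], [0.0, 0.001, 0.001]]
```

View pics/c26.png

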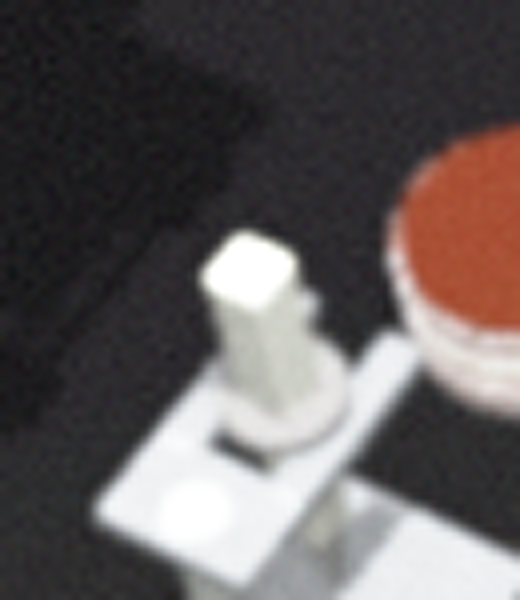

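View pics/scene26.png

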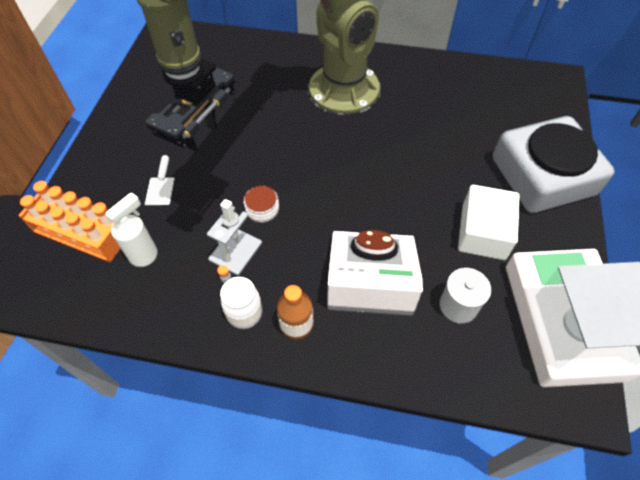

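View pics/top26.png

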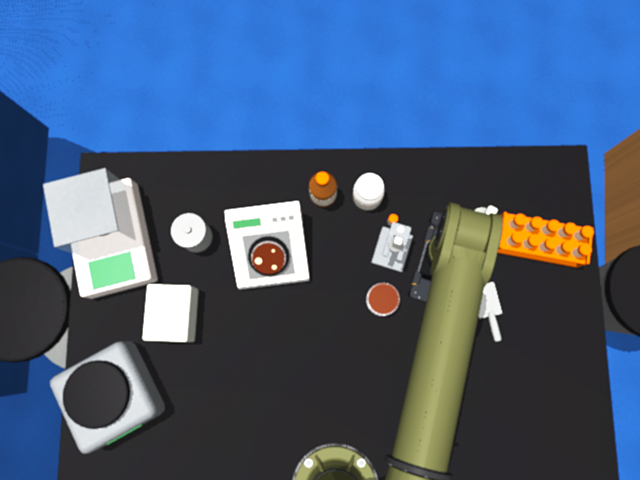

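```bash
python3 -c "
from bench import *
s=get_state();print(s['time'],s['ft_force'],s['qd']);print(close_job())"
```

```text
28.925 [ 0.11472372 -0.02168352  0.73203478] [-0.0074285   0.00989019 -0.00038933  0.0037599   0.0018221  -0.0008855
  0.00226078]
the job is handed in; nothing more can be done
None
```

The pen touched the large, medium and small colonies in that order, and it now hangs back in the fork. The job is handed in at about 29 s; it reported no verdict, so whether each count registered is not confirmed.

- **Presses:** Each one was held for about 0.4 s or more. The wrist read about 5 to 6 N, and the images showed the dish going down about 3.5 to 4 mm. From the measured tool pose, the pen was within 1° of square on the large and small colonies and about 4° off on the medium one. I tilted it less there because joint 2 was near its range limit.
- **Tip position:** By the calibrated tool pose, the tip was within about 3 mm of each colony centre. For the large and medium colonies the images suggested a little more, about 4 to 5 mm, because the bright steel blends into the cream spot. Both are inside the limits of 10.5 and 7.5 mm. The small colony's two readings agreed to about 1 to 2 mm.
- **Pen in the fork:** The pen seated at the same height it was taken from, with about 6 N of support before I let go. The last pictures show it upright in the fork with the gripper clear and the bystanders where they were.
- **Joint 2:** It came as close as -0.278 rad to its -0.3 limit in the readings I took.

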